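# Close and lock the battery hatch of a drone

### The job

Close the orange battery hatch of the drone completely, then take the blue-handled T-key out of its black holder, pass its T-head through the slot in the closed hatch until its collar lies flat on the hatch, and give it a quarter turn so that it is locked across the slot. Let go of it, and leave the loose battery, the bottle and the spare motor where they stand.

Things in the scene. Friction and masses are not known exactly. Their poses are not given: they have to be found in the camera images.
- slot (a point): Centre of the T-slot's mouth, in the outer face of the shut hatch; fixed to the drone. z: outward normal of the tilted deck (30 deg from vertical, leaning to the robot's side); x: up the slope; y: across, level. Slot 34 mm long (y), 12 mm wide (x), a 16 mm square in its middle; it passes the 5 mm hatch and, 2 mm larger, the 4 mm deck under it; room below to z = -40 mm.
- hatch (a joint): Orange hatch, a plate 96 x 56 x 5 mm: 0 = shut flat on the deck, 1.57 = standing along the slot's z. Hinge axis along the slot's y at its x +75, z -5 mm (upper end of the drone); shut, the hatch spans slot x -25 to +71. The free end rises as it opens. A stiff hinge (0.07 N m) keeps it where it is left; 1 to 2 N moves it.
- hatch_hinge (a point): Point on the hatch's hinge axis, mid-width, level with the hatch's inner face. Its frame turns with the hatch: -x runs along the hatch to its free end, z is its outward normal (the outer face is at z = +5 mm).
- hatch_mid (a point): Point on the hatch's outer face, mid-width, 50 mm from the hinge axis (the face to push on). Same axes as hatch_hinge.
- key_grip (a point): Centre of the loose T-key's blue paddle: 30 (x) x 12 (y, grip across this) x 34 mm high. z up the shaft. Under it a collar 42 across, 4 thick, underside at z -21. Then a 13 mm shaft and the T-head, 30 (x) x 8.5 (y) x 7, parallel to the paddle: head top at z -33, tip of its 3 mm nose at -43. Either way round fits and either turn locks: locked, the paddle lies along the slot's x. About 50 g.
- holder: Black block, 64 (x) by 54 (y) by 30 mm high, fixed to the table; origin at the centre of its underside. At the start the key hangs upright in its 36 by 14 mm slot (long side along x, 26 mm deep), its collar on the block's top.
- battery_mid (a point): Middle of a loose yellow battery pack, 75 by 36 by 30 mm high, lying on the table: a bystander.
- bottle_mid (a point): Middle of a loose standing plastic bottle, 38 mm across, 110 mm high, white with a red cap: a bystander.
- motor_mid (a point): Loose spare motor standing on the table, 34 mm across, 30 mm high with a 14 mm shaft on top; point 15 mm above the table: a bystander.
- drone_mid (a point): Middle of the drone's belly plate (axes as slot; at x +25, z -40 mm in the slot frame). The drone is fixed in a cradle. Obstacles, mm from this point: four motors 28 across at x +-85, y +-85, tops (thin shafts) at z 29; two thin aerials leaning from (67, +-22, 30) to (80, +-30, 70).
- stand: Fixed obstacle: slim upright bench stand, 170 mm tall, a 14 mm aluminium rod with a black ball on top and a 50 mm short crossbar along x just under it, on a 50 mm square base; origin at the centre of its underside.
- tub: Fixed orange open tub with small screws, 50 mm square, 35 mm high; origin at the centre of its underside.
Not all that is in view belongs to the job. Leave any green look-alike of the part that bears key_grip alone.

How it is judged (in metres and radians):
On the way, in this order (a step that is already met when the one before it is completed fails the run):
1. the hatch is shut, with the key not yet in its slot (value of joint hatch below 0.05 rad and distance between key_grip and slot above 0.05 m), for 0.1 s.
2. the T-head is through the slot, before it is turned (value of joint hatch below 0.07 rad and z of key_grip in the frame of slot between 0.016 and 0.028 m and x of key_grip in the frame of slot between -0.007 and 0.007 m and y of key_grip in the frame of slot between -0.007 and 0.007 m and angle between the x axis of key_grip and the y axis of slot, either way round below 0.5 rad).
At the end, for the whole second after the job is handed in: The hatch is shut (under 0.05 rad), the key's head is through the slot with its collar flat on the hatch (within 3.5 mm and 7 degrees, centred within 5 mm), and the key is turned so that its paddle is within 20 degrees of the drone's long axis (across the slot) (value of joint hatch below 0.05 rad and z of key_grip in the frame of slot between 0.017 and 0.0245 m and x of key_grip in the frame of slot between -0.005 and 0.005 m and y of key_grip in the frame of slot between -0.005 and 0.005 m and angle between the z axis of key_grip and the z axis of slot, either way round below 0.12 rad and angle between the x axis of key_grip and the x axis of slot, either way round below 0.35 rad); the robot touches nothing.
It fails at once if the battery pack is moved more than 30 mm (distance of battery_mid from where it was at the start of the episode above 0.03 m).
It fails at once if the bottle is knocked over or moved more than 30 mm (distance of bottle_mid from where it was at the start of the episode above 0.03 m).
It fails at once if the spare motor is moved more than 30 mm or tipped over (distance of motor_mid from where it was at the start of the episode above 0.03 m or angle between motor_mid's own z axis and vertical above 0.6 rad).
It also fails if it takes over 59 s, if anything falls off the work surface, if the arm or the gripper's body presses on something with over 40 N, if the wrist force passes 120 N, or if a joint passes its speed limit or range.

### The arm

A 6-joint arm with a two-finger parallel gripper is mounted at the origin on the work surface. World frame = base frame: x ahead of the robot, y to its left, z up, the work surface at z = 0. Lengths are in mm, angles in rad, forces in N, time in s.
With the tool pointing down it reaches from about 300 to 775 mm from the base axis. Payload 14.6 kg.
Tool frame: the origin (TCP) lies on the centre line of the jaws, within the pads' length; the fingertips stand manip.tcp_to_tips ahead of it and the grasp point (between the pads) lies 5 mm behind it (manip.tcp_to_tips is the distance from the TCP to the fingertips, in mm); z points along the fingers, y is the direction in which the jaws open and shut (so a half turn about z gives the same grasp; the last joint's range is limited). The gripper opens to 94 mm and grips with 3 to 60 N. Pads are 16 mm wide; open, the fingers measure 119 mm over their backs; the gripper's body (75 mm by 177 mm) begins 78 mm behind the grasp point.
Start: joints at [1.13, 0.3, 1.521, -0, 1.321, -0.067], TCP at [200.832, 512.011, 183.346] pointing down, gripper open.
Joint ranges: [-3.03, 3.03], [-0.79, 2.21], [0.23, 2.52], [-1.04, 4.18], [0, 3.07], [-2.55, 2.55]. Speed limits (rad/s): [2.22, 2.22, 2.57, 3.14, 3.14, 3.14].

### API

Orientations are given as [roll, pitch, yaw] about the fixed x, y, z axes, in that order (R = Rz(yaw) Ry(pitch) Rx(roll)).
In Python, from cell import manip, optics, workorder gives the robot as it stands. The module is installed in compiled form; this text tells all that it offers.
- The arm moves only by the tool jog_arm, never from a script. Its argument "deltas" is text: rows parted by semicolons, each of 5 numbers parted by spaces: the shift along the tool's x, y, z in mm, then the turn about the tool's z in rad, then the finger opening in mm, from 0 to 94. In form: tx ty tz twist grip; .... A call has exactly 10 rows; each row is the pose to reach, as a shift and turn from the pose commanded when the call began, along the tool's axes at that moment; what a row does not reach only later rows make up. A row lasts 1/8 s, in which the tool goes at most 62.5 mm and 10.7 degrees, less where a joint would pass 70% of its speed; a pose out of reach is approached as far as the arm can. A call with a gripper value outside its range is refused whole. The fingers move at their own pace and stop on an object; "squeeze" is the grip in N (left out, the last holds). Time passes only in rows, so rows that repeat a pose let the fingers close, or fill a call up. It gives the time, the measured TCP pose, the force and the opening at its end, in the units of the state.
- manip.read_state(): the state, without advancing time (a new reading comes with each control period).
- optics.camera(name): name is "scene" or "top" or "wrist"; returns (picture, depth): 384x512x3 uint8, red, green, blue; 384x512 float32, mm along the optical axis (not along the pixel's ray), 0 where there is no reading.
- optics.get_calibration(name): a dict with "intrinsics" (3x3 intrinsics, pixels), "R" (3x3) and "t" (3): a world point X has camera coordinates R X + t; the wrist camera has in their place "hand_eye" (4x4, takes a point from camera to tool coordinates, whose origin is the TCP and whose axes are the flange's). Camera axes: x right, y down, z forward; pixel columns grow to the right and rows downward; lengths in mm; the calibration is good to about 2 mm. A picture is of the moment at which its call begins: read the wrist's pose just before it. get_calibration takes no time and is no camera call.
- workorder.sign_off(): hands the job in, once; it reports no verdict.
The state is a dict: "clock": time; "joints": joint angles; "qd": joint speeds; "effort": joint torques, N m; "eef_pos": TCP position; "eef_rot": TCP orientation; "wrist_force": force on the tool from outside, world axes, zero at the start; "moment": the same for the moment, N m; "finger_gap": finger opening in mm.
Only numpy, scipy, OpenCV 4.12 (cv2) and the standard library are available. Lean on these libraries where they do the work, as an engineer would, in place of code of your own. Each camera call takes 0.05 s, during which the arm holds its last target.

## Working session

There is one attempt and no reset: what is moved stays moved. The work goes in short steps, Python scripts to look and compute and a tool call to move; the robot and the scene stay as the last step left them, time stands still between calls to the robot, and variables do not carry over. Pictures are saved under pics/ and viewed, and the job is handed in when it is done.

Besides the shell and the picture viewer there is one more tool, called as a command line: name --argument value ..., lists and objects as JSON in quotes. jog_arm: Moves the arm, as the interface text tells. Its arguments: {"type":"object","properties":{"deltas":{"type":"string"},"squeeze":{"type":"number"}},"required":["deltas"]}

```bash
mkdir -p pics; cat > h.py <<'E'
import numpy as np, cv2
from cell import manip, optics, workorder
def snap(n,tag):
    s=manip.read_state(); p,d=optics.camera(n)
    np.savez(f'pics/{tag}_{n}.npz',p=p,d=d,pos=np.array(s['eef_pos']),rot=np.array(s['eef_rot']))
    cv2.imwrite(f'pics/{tag}_{n}.png',cv2.cvtColor(p,cv2.COLOR_RGB2BGR)); return p,d,s
def cloud(n,tag):
    from scipy.spatial.transform import Rotation as Ro
    z=np.load(f'pics/{tag}_{n}.npz'); p,d=z['p'],z['d']; c=optics.get_calibration(n); K=np.array(c['intrinsics'])
    v,u=np.mgrid[:384,:512]; d=d.astype(float)
    X=np.stack([(u-K[0,2])/K[0,0]*d,(v-K[1,2])/K[1,1]*d,d],-1)
    if n=='wrist':
        H=np.array(c['hand_eye']); X=X@H[:3,:3].T+H[:3,3]
        X=X@Ro.from_euler('xyz',z['rot']).as_matrix().T+z['pos']
    else:
        X=(X-np.array(c['t']))@np.array(c['R'])
    X[d==0]=np.nan
    return p,X
E
python3 - <<'E'
from h import *
for n in ('scene','top','wrist'): snap(n,'a')
s=manip.read_state(); print(s); print(manip.tcp_to_tips)
for n in ('scene','top','wrist'): print(n,optics.get_calibration(n))
E
```

```text
{'clock': 0.15, 'joints': array([ 1.13040178e+00,  3.00321182e-01,  1.52144326e+00,  2.25469420e-05,
        1.32070306e+00, -6.65972557e-02]), 'qd': array([ 0.00121071,  0.00128439, -0.00152289, -0.00033433,  0.0017028 ,
       -0.00109127]), 'effort': array([ 1.89404142e-03, -5.31966984e+01, -3.52813661e+01,  7.08559994e-02,
        2.36556778e-02, -7.44904878e-05]), 'eef_pos': array([200.73453137, 511.82122685, 182.92687938]), 'eef_rot': array([-3.14072119e+00, -8.00120201e-05,  2.76778973e+00]), 'wrist_force': array([-0.87928574,  0.35384532,  0.20137819]), 'moment': array([-0.06614977,  0.00700199, -0.00830839]), 'finger_gap': 94.27216938281244}
14.0
scene {'intrinsics': array([[358.12026317,   0.        , 260.43762897],
       [  0.        , 358.12026317, 192.24532087],
       [  0.        ,   0.        ,   1.        ]]), 'R': array([[-0.5851878 ,  0.8108765 ,  0.00587646],
       [ 0.41921277,  0.30872203, -0.85378649],
       [-0.6941296 , -0.49716195, -0.52059015]]), 't': array([ 299.68777464, -103.02247035, 1308.02614903])}
top {'intrinsics': array([[410.76273612,   0.     
[... 163 characters left out ...]
-0.03063664],
       [-0.99297576, -0.00969964, -0.1179197 ],
       [ 0.11755659,  0.03200168, -0.99255042]]), 't': array([  12.86853838,  508.70272929, 1003.02801391])}
wrist {'intrinsics': array([[284.76207145,   0.        , 253.91432062],
       [  0.        , 284.76207145, 190.68365288],
       [  0.        ,   0.        ,   1.        ]]), 'hand_eye': array([[-9.66850493e-06, -9.65524970e-01, -2.60310455e-01,
         7.58652233e+01],
       [ 9.99999998e-01, -2.50547112e-05,  5.57889400e-05,
        -5.46176629e-01],
       [-6.03876179e-05, -2.60310454e-01,  9.65524968e-01,
        -2.01220729e+02],
       [ 0.00000000e+00,  0.00000000e+00,  0.00000000e+00,
         1.00000000e+00]])}
```

View pics/a_scene.png

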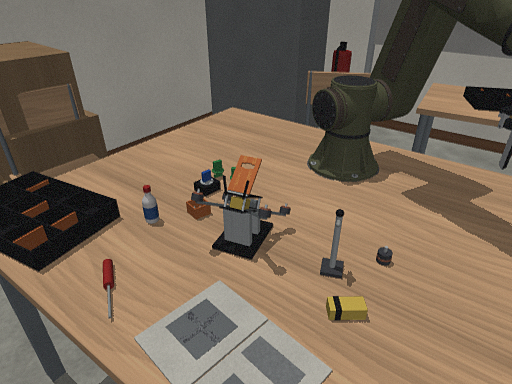

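View pics/a_top.png

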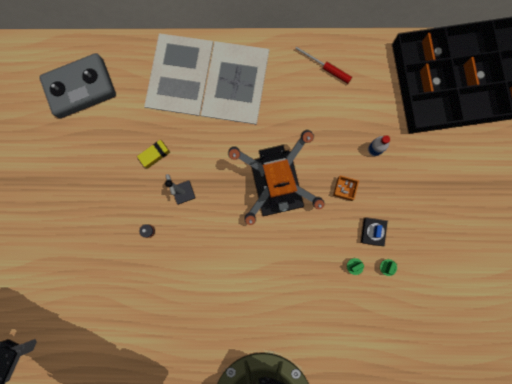

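View pics/a_wrist.png

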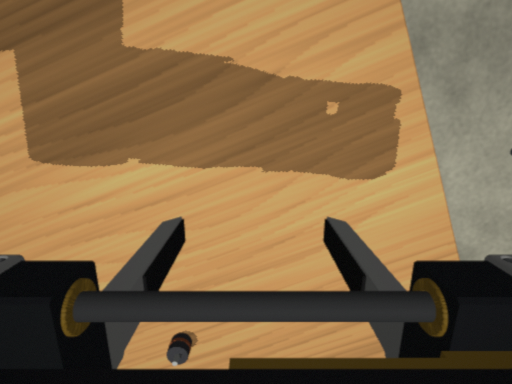

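```bash
python3 - <<'E'
from h import *
p,X=cloud('top','a')
im=cv2.cvtColor(p,cv2.COLOR_RGB2BGR)
cv2.imwrite('pics/a_topz.png',cv2.resize(im[120:290,220:420],None,fx=4,fy=3.5,interpolation=cv2.INTER_CUBIC))
q,Y=cloud('scene','a')
iq=cv2.cvtColor(q,cv2.COLOR_RGB2BGR)
cv2.imwrite('pics/a_scz.png',cv2.resize(iq[140:270,170:310],None,fx=5,fy=4.5,interpolation=cv2.INTER_CUBIC))
hs=cv2.cvtColor(p,cv2.COLOR_RGB2HSV)
def blobs(hsv,X,lo,hi,amin=8):
    m=cv2.inRange(hsv,np.array(lo),np.array(hi)); n,l,st,c=cv2.connectedComponentsWithStats(m)
    for i in range(1,n):
        if st[i,4]>=amin:
            P=X[l==i]; P=P[~np.isnan(P[:,0])]
            print(st[i].tolist(),c[i].round(1),'med',np.median(P,0).round(1),'zmax',P[:,2].max().round(1) if len(P) else '')
print('blue');blobs(hs,X,(105,120,50),(125,255,255))
print('orange');blobs(hs,X,(5,180,120),(14,255,255),30)
hq=cv2.cvtColor(q,cv2.COLOR_RGB2HSV)
print('scene blue');blobs(hq,Y,(105,120,50),(125,255,255))
print('orange');blobs(hq,Y,(5,180,120),(14,255,255),20)
E
```

```text
blue
[374, 225, 9, 12, 78] [377.8 230.6] med [ 423.  -271.2   68.4] zmax 72.1
orange
[429, 34, 6, 25, 35] [431.4  46.8] med [ 895.5 -420.2   51.3] zmax 54.5
[472, 58, 7, 26, 38] [474.8  70.4] med [ 831.5 -525.9   51. ] zmax 55.8
[427, 65, 6, 26, 40] [429.5  77.9] med [ 811.6 -413.2   50.9] zmax 55.2
[264, 160, 33, 36, 734] [279.1 177.2] med [531.7 -33.1 184.7] zmax 213.7
[335, 176, 20, 23, 147] [342.6 188.8] med [ 531.1 -198.     4.9] zmax 40.5
scene blue
[202, 170, 9, 12, 91] [206.  175.5] med [ 430.6 -268.1   54.5] zmax 68.7
[143, 207, 15, 12, 133] [150.2 212.8] med [ 651.1 -268.3   34.7] zmax 52.6
orange
```

View pics/a_topz.png

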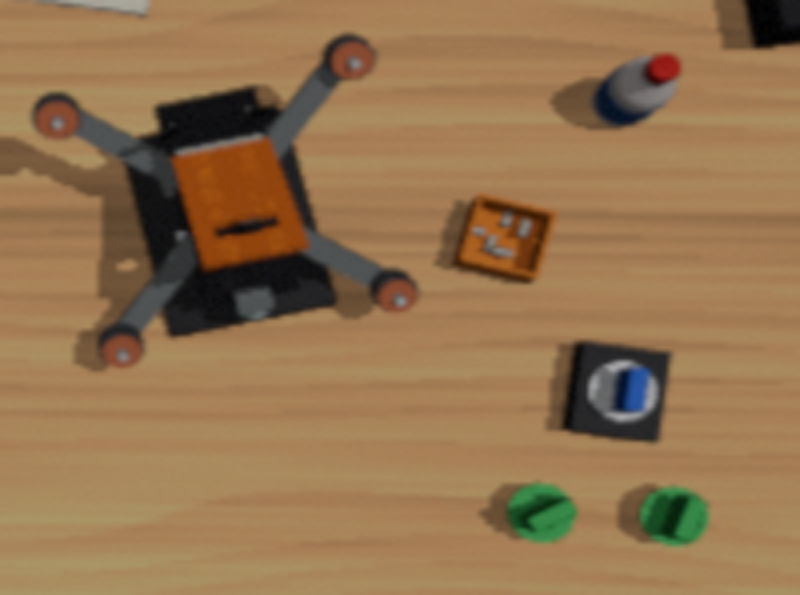

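View pics/a_scz.png

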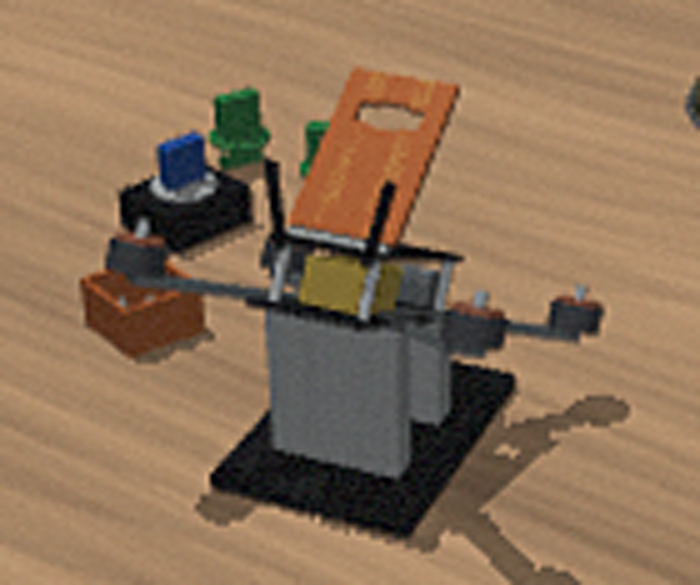

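```bash
python3 - <<'E'
from h import *
def plane(X,m):
    P=X[m>0]; P=P[~np.isnan(P[:,0])]
    for _ in range(6):
        c=P.mean(0); n=np.linalg.svd(P-c)[2][2]; r=(P-c)@n; P=P[abs(r)<max(3,2*r.std())]
    if n[2]<0:n=-n
    return c,n,r.std(),len(P)
out={}
for nm in('top','scene'):
    p,X=cloud(nm,'a'); hs=cv2.cvtColor(p,cv2.COLOR_RGB2HSV)
    m=cv2.inRange(hs,(3,120,70),(18,255,255)); n,l,st,c=cv2.connectedComponentsWithStats(m)
    roi=(265,185) if nm=='top' else (243,175)
    cand=[i for i in range(1,n) if st[i,4]>150 and np.hypot(*(c[i]-((279,177) if nm=='top' else (243,178))))<20]
    print(nm,[(st[i].tolist(),c[i]) for i in cand])
    mm=(l==cand[0]).astype(np.uint8); me=cv2.erode(mm,np.ones((3,3)))
    c0,nn,s,k=plane(X,me); print('plane',c0.round(1),nn.round(3),'tilt',np.degrees(np.arccos(nn[2])),s,k)
    cal=optics.get_calibration(nm);K=np.array(cal['intrinsics']);R=np.array(cal['R']);t=np.array(cal['t'])
    ct=max(cv2.findContours(mm,cv2.RETR_EXTERNAL,cv2.CHAIN_APPROX_NONE)[0],key=cv2.contourArea)[:,0].astype(float)
    o=-R.T@t; D=np.c_[(ct[:,0]-K[0,2])/K[0,0],(ct[:,1]-K[1,2])/K[1,1],np.ones(len(ct))]@R
    P=o+D*(((c0-o)@nn)/(D@nn))[:,None]
    u=np.array([nn[2],0,-nn[0]]);
    # level direction in plane
    y=np.cross(nn,[0,0,1.]);y/=np.linalg.norm(y); x=np.cross(y,nn)
    ab=np.c_[(P-c0)@x,(P-c0)@y].astype(np.float32)
    r=cv2.minAreaRect(ab); print('rect',r,'level y',y.round(3),'x',x.round(3)); 
    b=cv2.boxPoints(r); print((c0+b[:,:1]*x+b[:,1:]*y).round(1))
E
```

```text
top [([262, 159, 35, 38, 876], array([279.21461187, 177.67808219]))]
plane [531.3 -33.  185. ] [0.568 0.135 0.811] tilt 35.75842961788857 1.1069227930246037 680
rect ((0.22840499877929688, 0.23154830932617188), (101.86197662353516, 58.24610900878906), 0.41856327652931213) level y [ 0.232 -0.973  0.   ] x [-0.789 -0.188  0.584]
[[578.2 -51.6 155.3]
 [564.4   5.  155.5]
 [484.2 -14.9 215. ]
 [498.  -71.5 214.8]]
scene [([227, 155, 35, 40, 756], array([244.14285714, 174.21296296]))]
plane [537.  -32.8 181.5] [0.568 0.134 0.812] tilt 35.706406968454715 1.1859090780648707 525
rect ((1.8288536071777344, -1.3075542449951172), (97.27354431152344, 58.925865173339844), 0.3110009729862213) level y [ 0.23  -0.973  0.   ] x [-0.79  -0.187  0.584]
[[580.5 -51.2 154.1]
 [566.7   6.1 154.3]
 [490.  -12.6 211.1]
 [503.8 -69.9 210.9]]
```

jog_arm --deltas "0 0 -62 0 40; -60 -45 -77 -0.15 20; -506 -387 -77 -0.607 0; -506 -387 -77 -0.607 0; -506 -387 -77 -0.607 0; -506 -387 -77 -0.607 0; -506 -387 -77 -0.607 0; -506 -387 -77 -0.607 0; -506 -387 -77 -0.607 0; -506 -387 -77 -0.607 0" --squeeze 20

```text
clock: 1.4
eef_pos: [485.6, 40.8, 260.0]
eef_rot: [3.142, 0.0, -2.909]
wrist_force: [0.7, 1.1, -0.2]
finger_gap: 0.6
```

jog_arm --deltas "-14 -41 0 0 0; -27 -82 0 0 0; -27 -82 0 0 0; -27 -82 10 0 0; -27 -82 20 0 0; -27 -82 20 0 0; -27 -82 20 0 0; -27 -82 20 0 0; -27 -82 20 0 0; -27 -82 20 0 0"

```text
clock: 2.65
eef_pos: [530.2, -30.8, 240.0]
eef_rot: [-3.142, 0.0, -2.908]
wrist_force: [-0.5, -0.6, 0.4]
finger_gap: 0.2
```

jog_arm --deltas "0 0 15 0 0; 0 0 30 0 0; 0 0 38 0 0; 1 0 45 0 0; 2 0 52 0 0; 3 0 59 0 0; 5 0 66 0 0; 6 0 73 0 0; 7 0 80 0 0; 7 0 83 0 0"

```text
clock: 3.9
eef_pos: [523.3, -32.4, 156.5]
eef_rot: [3.141, -0.0, -2.908]
wrist_force: [-0.8, -0.4, 1.1]
finger_gap: 0.4
```

```bash
python3 - <<'E'
from h import *
p,d,s=snap('scene','b'); print(s['wrist_force'],s['eef_pos'])
im=cv2.cvtColor(p,cv2.COLOR_RGB2BGR)
cv2.imwrite('pics/b_scz.png',cv2.resize(im[100:270,150:320],None,fx=4,fy=3.5,interpolation=cv2.INTER_CUBIC))
E
```

```text
[-0.79955459 -0.38931466  1.08140191] [523.25869925 -32.37232127 156.50584173]
```

View pics/b_scz.png

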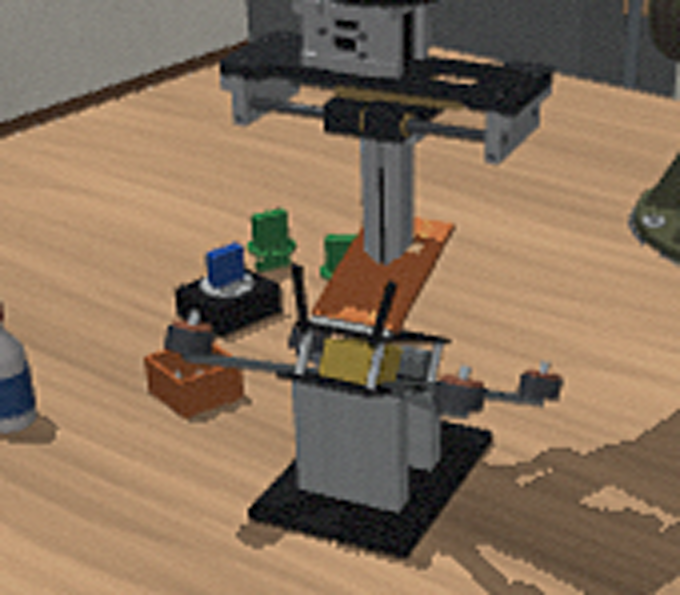

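jog_arm --deltas "0 0 3 0 0; 0 0 6 0 0; 0 0 8 0 0; 0 0 9 0 0; 0 0 10 0 0; 0 0 11 0 0; 0 0 12 0 0; 0 0 12.5 0 0; 0 0 13 0 0; 0 0 13 0 0"

```text
clock: 5.2
eef_pos: [523.4, -32.4, 143.9]
eef_rot: [3.142, 0.0, -2.908]
wrist_force: [-0.8, -0.4, 0.7]
finger_gap: 0.7
```

jog_arm --deltas "0 0 1 0 0; 0 0 2 0 0; 0 0 2.5 0 0; 0 0 3 0 0; 0 0 3.5 0 0; 0 0 4 0 0; 0 0 4.5 0 0; 0 0 5 0 0; 0 0 5 0 0; 0 0 5 0 0"

```text
clock: 6.45
eef_pos: [523.4, -32.4, 138.9]
eef_rot: [3.142, 0.0, -2.908]
wrist_force: [0.4, -1.0, 0.5]
finger_gap: 0.5
```

jog_arm --deltas "0 0 1 0 0; 0 0 2 0 0; 0 0 3 0 0; 0 0 4 0 0; 0 0 5 0 0; 0 0 5.5 0 0; 0 0 6 0 0; 0 0 6.5 0 0; 0 0 7 0 0; 0 0 7 0 0"

```text
clock: 7.7
eef_pos: [523.4, -32.3, 131.9]
eef_rot: [-3.142, 0.0, -2.908]
wrist_force: [-0.6, -0.5, -0.0]
finger_gap: 0.3
```

```bash
python3 - <<'E'
from h import *
p,d,s=snap('scene','c'); print(s['wrist_force'],s['eef_pos'])
im=cv2.cvtColor(p,cv2.COLOR_RGB2BGR)
cv2.imwrite('pics/c_scz.png',cv2.resize(im[140:270,180:300],None,fx=5,fy=4.5,interpolation=cv2.INTER_CUBIC))
snap('wrist','c')
E
```

```text
[-0.61540719 -0.49600901 -0.03123355] [523.40556629 -32.34846059 131.89645684]
```

View pics/c_scz.png

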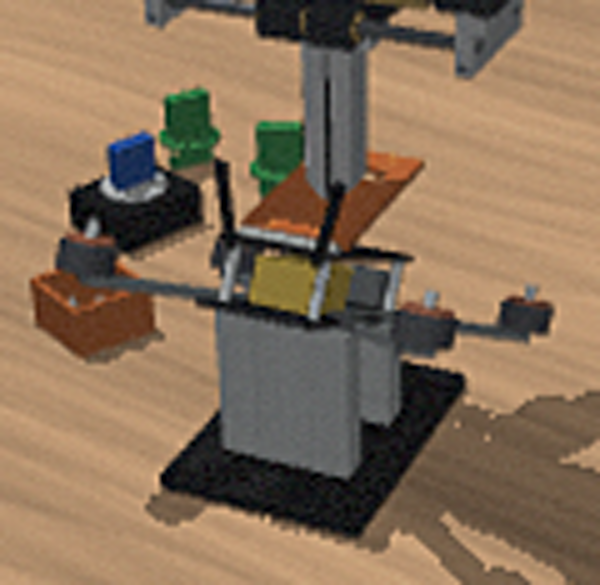

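View pics/c_wrist.png

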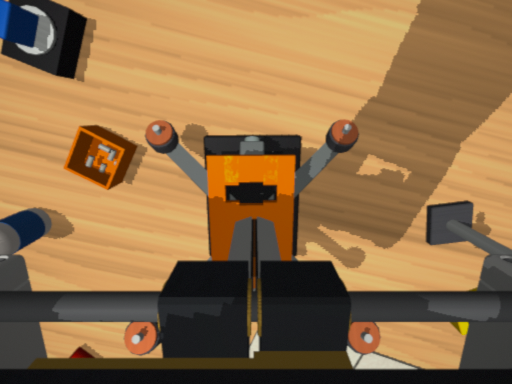

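```bash
cat > hat.py <<'E'
from h import *
def hatch(tag,show=True,nm='wrist',seed=(230,170)):
    p,X=cloud(nm,tag); hs=cv2.cvtColor(p,cv2.COLOR_RGB2HSV)
    m=cv2.inRange(hs,(3,150,80),(20,255,255)); n,l,st,c=cv2.connectedComponentsWithStats(m)
    i=l[seed[1],seed[0]]; mm=(l==i).astype(np.uint8)
    if i==0: print('seed not orange'); return
    P=X[cv2.erode(mm,np.ones((5,5)))>0]; P=P[~np.isnan(P[:,0])]
    for _ in range(6):
        c0=P.mean(0); nn=np.linalg.svd(P-c0)[2][2]; r=(P-c0)@nn; P=P[abs(r)<max(2,2*r.std())]
    if nn[2]<0: nn=-nn
    print('c',c0.round(1),'n',nn.round(3),'tilt',np.degrees(np.arccos(nn[2])).round(2),'sd',r.std().round(2),len(P),st[i].tolist())
    return p,X,mm,c0,nn
E
python3 - <<'E'
from hat import *
hatch('c')
E
```

```text
c [501.8 -40.5 153.7] n [0.008 0.002 1.   ] tilt 0.5 sd 0.61 4858 [206, 154, 90, 107, 6240]
```

```bash
python3 - <<'E'
from hat import *
p,X=cloud('wrist','c')
for v,u in ((50,200),(100,330),(220,150),(240,330)): print(u,v,X[v,u].round(1))
for v in range(215,262,6): print('finger',v,X[v,244].round(1),X[v,266].round(1))
for t in 'bc':
    p,X=cloud('scene',t)
    hs=cv2.cvtColor(p,cv2.COLOR_RGB2HSV)
    for v in range(150,190,4): print(t,v,X[v,246:256:3].round(0).tolist(), p[v,250])
E
```

```text
200 50 [ 3.986e+02 -1.215e+02  3.000e-01]
330 100 [4.153e+02 2.890e+01 1.000e-01]
150 220 [ 6.033e+02 -1.466e+02  5.000e-01]
330 240 [578.1  80.   -1. ]
finger 215 [514.4 -41.6 153.8] [511.  -27.3 153.7]
finger 221 [515.3 -41.2 162.3] [511.9 -27.5 162.5]
finger 227 [515.4 -40.8 171.8] [512.  -27.9 172.5]
finger 233 [515.1 -40.5 181.4] [511.9 -28.3 182. ]
finger 239 [514.8 -40.3 189.9] [512.6 -28.4 188.6]
finger 245 [514.7 -40.1 197.5] [512.1 -28.9 197.4]
finger 251 [514.8 -39.8 203.8] [512.2 -29.2 203.9]
finger 257 [514.9 -39.6 209.7] [512.1 -29.5 210.5]
b 150 [[532.0, -28.0, 244.0], [531.0, -20.0, 246.0], [517.0, -22.0, 241.0], [89.0, -332.0, -2.0]] [79 80 79]
b 154 [[533.0, -28.0, 235.0], [532.0, -20.0, 237.0], [519.0, -21.0, 231.0], [118.0, -310.0, -2.0]] [86 88 85]
b 158 [[532.0, -29.0, 224.0], [532.0, -20.0, 226.0], [520.0, -20.0, 222.0], [148.0, -288.0, -1.0]] [86 86 87]
b 162 [[534.0, -28.0, 214.0], [532.0, -20.0, 216.0], [520.0, -20.0, 211.0], [174.0, -269.0, -2.0]] [86 85 87]
b 166 [[533.0, -29.0, 203.0], [533.0, -20.0, 206.0], [517.0, -23.0, 198.0], [495.0, -30.0, 187.0]] [
[... 954 characters left out ...]
.0, 211.0], [175.0, -268.0, -1.0]] [85 85 86]
c 166 [[533.0, -29.0, 203.0], [533.0, -19.0, 206.0], [522.0, -19.0, 201.0], [201.0, -249.0, -1.0]] [78 80 80]
c 170 [[534.0, -28.0, 193.0], [533.0, -20.0, 195.0], [519.0, -21.0, 189.0], [224.0, -231.0, -2.0]] [85 86 88]
c 174 [[535.0, -28.0, 183.0], [533.0, -20.0, 184.0], [521.0, -20.0, 179.0], [478.0, -43.0, 153.0]] [79 82 83]
c 178 [[534.0, -29.0, 171.0], [532.0, -21.0, 173.0], [519.0, -22.0, 167.0], [nan, nan, nan]] [84 85 86]
c 182 [[576.0, 5.0, 191.0], [532.0, -21.0, 162.0], [515.0, -24.0, 153.0], [512.0, -18.0, 154.0]] [116  71  39]
c 186 [[580.0, 8.0, 184.0], [537.0, -17.0, 154.0], [530.0, -13.0, 153.0], [527.0, -6.0, 154.0]] [113  65  38]
```

```bash
python3 - <<'E'
from hat import *
p,X=cloud('wrist','a')
for v in range(212,262,5): print(v,X[v,176:186:2].round(0)[:, 2],X[v,326:340:3].round(0)[:,2])
E
```

```text
212 [-1.  1.  0. -1.  1.] [-0.  0. -0. -2.  1.]
217 [ -1. 205. 207.   0.   1.] [204. 206.  -1.   0.   0.]
222 [216. 213. 212. 209.  -0.] [211. 212.  nan 216. 215.]
227 [219. 219. 214. 209.   0.] [213. 218. 220. 224. 224.]
232 [224. 220. 215. 212. 204.] [213. 221. 225. 227. 231.]
237 [225. 221. 216. 211. 206.] [214. 220. 226. 232. 235.]
242 [225. 221. 218. 212.  -1.] [214. 222. 228. 233. 239.]
247 [228. 222. 218.   1.  -0.] [216. 223. 228. 234. 240.]
252 [227. 224.  -1.  -0.  -0.] [  0. 223. 228. 235. 240.]
257 [ 0. -0. -0.  0.  0.] [ -0.   0. 229. 236. 241.]
```

jog_arm --deltas "0 0 4 0 0; 0 0 7 0 0; 0 0 10 0 0; 0 0 13 0 0; 0 0 15 0 0; 0 0 16 0 0; 0 0 17 0 0; 0 0 18 0 0; 0 0 19 0 0; 0 0 19.5 0 0"

```text
clock: 9.05
eef_pos: [523.4, -32.3, 112.4]
eef_rot: [3.142, -0.0, -2.908]
wrist_force: [-0.8, 0.4, 1.4]
finger_gap: 0.5
```

```bash
python3 - <<'E'
from hat import *
p,d,s=snap('wrist','d'); print(s['wrist_force'],s['eef_pos']); hatch('d')
E
```

```text
[-0.83251904  0.40156249  1.38966396] [523.37500458 -32.34936372 112.39799911]
c [507.5 -39.6 122.2] n [-0.417 -0.1    0.903] tilt 25.39 sd 0.64 4111 [210, 161, 83, 100, 5330]
```

jog_arm --deltas "0 0 1 0 0; 0 0 2 0 0; 0 0 2.5 0 0; 0 0 3 0 0; 0 0 3.3 0 0; 0 0 3.6 0 0; 0 0 3.9 0 0; 0 0 4.2 0 0; 0 0 4.5 0 0; 0 0 4.5 0 0"

```text
clock: 10.35
eef_pos: [523.5, -32.4, 108.1]
eef_rot: [-3.141, 0.0, -2.908]
wrist_force: [0.2, 0.1, 3.5]
finger_gap: 0.3
```

```bash
python3 - <<'E'
from hat import *
p,d,s=snap('wrist','e'); print(s['wrist_force'],s['eef_pos']); hatch('e')
E
```

```text
[0.23868641 0.12058594 3.47253891] [523.51665659 -32.37021184 108.12407046]
c [509.3 -39.1 116.7] n [-0.487 -0.118  0.866] tilt 30.05 sd 0.63 3821 [210, 164, 84, 97, 5025]
```

```bash
cat >> hat.py <<'E'
def slot(tag,seed=(230,170),nm='wrist'):
    p,X,mm,c0,nn=hatch(tag,nm=nm,seed=seed)
    from scipy.spatial.transform import Rotation as Ro
    c=optics.get_calibration(nm); K=np.array(c['intrinsics']); z=np.load(f'pics/{tag}_{nm}.npz')
    if nm=='wrist':
        H=np.array(c['hand_eye']); W=np.eye(4); W[:3,:3]=Ro.from_euler('xyz',z['rot']).as_matrix(); W[:3,3]=z['pos']; T=W@H
    else:
        T=np.eye(4); T[:3,:3]=np.array(c['R']).T; T[:3,3]=-T[:3,:3]@np.array(c['t'])
    # dark hole inside hatch
    inv=((mm==0)&(p.max(2)<75)).astype(np.uint8)
    n,l,st,cc=cv2.connectedComponentsWithStats(inv)
    y=np.cross([0,0,1.],nn);y/=np.linalg.norm(y); 
    if y[1]<0:y=-y
    x=np.cross(y,nn)
    def ray(px):
        px=np.atleast_2d(px).astype(float); D=np.c_[(px[:,0]-K[0,2])/K[0,0],(px[:,1]-K[1,2])/K[1,1],np.ones(len(px))]@T[:3,:3].T; o=T[:3,3]
        return o+D*(((c0-o)@nn)/(D@nn))[:,None]
    # holes = contours inside the hatch component
    cs,h=cv2.findContours(mm,cv2.RETR_CCOMP,cv2.CHAIN_APPROX_NONE)
    for i,k in enumerate(cs):
        if h[0][i][3]>=0 and cv2.contourArea(k)>30:
            P=ray(k[:,0]); a=(P-c0)@x; b=(P-c0)@y
            r=cv2.minAreaRect(np.c_[a,b].astype(np.float32))
            ctr=c0+x*(a.max()+a.min())/2+y*(b.max()+b.min())/2
            print('hole px',cv2.boundingRect(k),'ext x',np.ptp(a).round(1),'y',np.ptp(b).round(1),'centre',ctr.round(1),'rectangle',[np.round(v,1) for v in r])
    k=max((k for i,k in enumerate(cs) if h[0][i][3]<0),key=cv2.contourArea)
    P=ray(k[:,0]); a=(P-c0)@x; b=(P-c0)@y; print('outline x',a.min().round(1),a.max().round(1),'y',b.min().round(1),b.max().round(1), 'mid-y low edge pt',(c0+x*a.min()+y*(b.min()+b.max())/2).round(1),'xdir',x.round(3),'yaw',np.degrees(np.arctan2(x[1],x[0])).round(2))
E
python3 - <<'E'
from hat import *
slot('e'); slot('a',seed=(270,165),nm='top')
im=cv2.imread('pics/e_wrist.png'); cv2.imwrite('pics/e_wz.png',cv2.resize(im[130:240,170:330],None,fx=5,fy=5,interpolation=cv2.INTER_CUBIC))
E
```

```text
c [509.3 -39.1 116.7] n [-0.487 -0.118  0.866] tilt 30.05 sd 0.63 3821 [210, 164, 84, 97, 5025]
hole px (227, 188, 49, 22) ext x 15.4 y 34.3 centre [506.5 -38.9 115.1] rectangle [array([-3.1,  0.9]), array([34.3, 15.4]), np.float64(89.7)]
outline x -29.2 39.6 y -27.6 29.4 mid-y low edge pt [484.6 -44.2 102.1] xdir [0.841 0.204 0.501] yaw 13.65
c [532.7 -32.7 184. ] n [0.571 0.134 0.81 ] tilt 35.93 sd 0.92 440 [263, 160, 34, 37, 837]
hole px (273, 181, 17, 7) ext x 14.8 y 34.8 centre [512.8 -37.4 198.8] rectangle [array([-25.2,   0.1]), array([34.5, 14.8]), np.float64(83.8)]
outline x -52.7 46.6 y -28.9 28.1 mid-y low edge pt [491.3 -42.9 214.9] xdir [ 0.788  0.185 -0.587] yaw 13.24
```

View pics/e_wz.png

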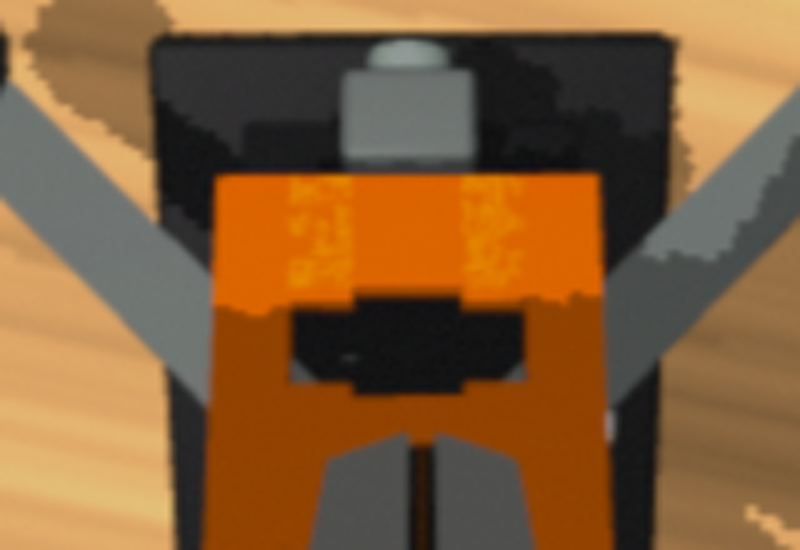

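jog_arm --deltas "0 0 0.3 0 0; 0 0 0.6 0 0; 0 0 0.6 0 0; 0 0 -20 0 0; 0 0 -60 0 20; 0 0 -100 0 50; 0 0 -100 0 94; 0 0 -100 0 94; 0 0 -100 0 94; 0 0 -100 0 94"

```text
clock: 11.65
eef_pos: [523.1, -32.4, 207.1]
eef_rot: [3.141, -0.001, -2.908]
wrist_force: [0.0, 0.1, -0.9]
finger_gap: 57.1
```

```bash
python3 - <<'E'
from hat import *
p,d,s=snap('wrist','f'); print(s['wrist_force'],s['eef_pos'],s['eef_rot'])
snap('top','f')
E
```

```text
[ 0.01263575  0.11740031 -0.86024931] [523.10097118 -32.35135529 207.09030812] [ 3.14105321e+00 -1.42686470e-03 -2.90843440e+00]
```

View pics/f_wrist.png

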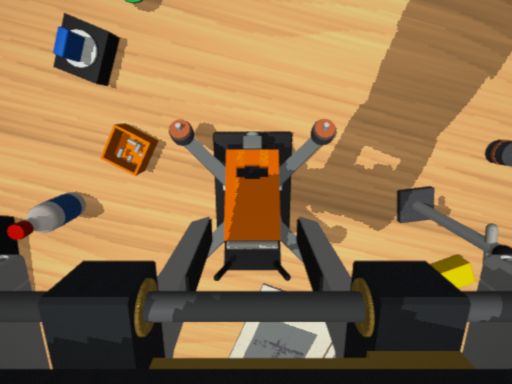

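```bash
python3 - <<'E'
from hat import *
slot('f',seed=(250,200)); slot('f',seed=(280,170),nm='top')
E
```

```text
c [529.7 -33.4 128.9] n [-0.486 -0.118  0.866] tilt 30.02 sd 0.66 3939 [224, 149, 57, 93, 4762]
hole px (236, 166, 33, 14) ext x 14.4 y 33.6 centre [507.  -38.5 115.5] rectangle [array([-26.9,   0.4]), array([33.6, 14.3]), np.float64(89.6)]
outline x -53.5 43.9 y -28.4 29.0 mid-y low edge pt [484.6 -44.1 102.2] xdir [0.841 0.205 0.5  ] yaw 13.69
seed not orangeTraceback (most recent call last):
  File "<stdin>", line 2, in <module>
  File "hat.py", line 14, in slot
    p,X,mm,c0,nn=hatch(tag,nm=nm,seed=seed)
    ^^^^^^^^^^^^
TypeError: cannot unpack non-iterable NoneType object
```

```bash
python3 - <<'E'
from hat import *
for nm,t in (('wrist','f'),('top','f'),('top','a'),('wrist','e')):
    p,X=cloud(nm,t)
    R=np.hypot(X[...,0]-425,X[...,1]+270)
    m=(p.max(2)<70)&(X[...,2]>20)&(X[...,2]<38)&(R<55)
    P=X[m][:,:2].astype(np.float32)
    if len(P)>20: print(nm,t,'holder',len(P),cv2.minAreaRect(P))
    hs=cv2.cvtColor(p,cv2.COLOR_RGB2HSV); b=(cv2.inRange(hs,(100,100,40),(130,255,255))>0)&(R<60)
    Q=X[b]; Q=Q[~np.isnan(Q[:,0])]
    if len(Q)>10:
        zt=np.percentile(Q[:,2],98); T=Q[Q[:,2]>zt-4]
        print('  paddle ztop',zt.round(1),'mean',T.mean(0).round(1),len(T),cv2.minAreaRect(T[:,:2].astype(np.float32)))
    w=(hs[...,1]<40)&(p.min(2)>110)&(R<45)&(X[...,2]>28)&(X[...,2]<42)
    Q=X[w]; 
    if len(Q)>8: print('  collar',len(Q),cv2.minEnclosingCircle(Q[:,:2].astype(np.float32)),Q[:,2].mean().round(1))
    g=(cv2.inRange(hs,(40,100,40),(85,255,255))>0); n,l,st,c=cv2.connectedComponentsWithStats(g.astype(np.uint8))
    for i in range(1,n):
        if st[i,4]>30: Q=X[l==i]; Q=Q[~np.isnan(Q[:,0])]; print('  green',np.median(Q,0).round(0),np.percentile(Q,[3,97],axis=0).round(0).tolist())
E
```

```text
wrist f holder 1406 ((423.4799499511719, -272.46905517578125), (54.20347213745117, 61.93330383300781), 81.64519500732422)
  paddle ztop 69.0 mean [ 423.4 -271.7   67.5] 323 ((423.5682373046875, -271.9355163574219), (11.601278305053711, 29.847700119018555), 81.38436889648438)
  collar 481 ((423.77197265625, -273.898193359375), 21.947729110717773) 33.6
  green [ 356. -218.   25.] [[353.0, -227.0, 23.0], [358.0, -212.0, 27.0]]
top f holder 276 ((422.42327880859375, -271.1087646484375), (53.070648193359375, 61.33657455444336), 81.12567901611328)
  paddle ztop 72.0 mean [ 424.4 -272.3   69.7] 39 ((423.7193603515625, -272.14019775390625), (11.955267906188965, 26.73476219177246), 87.05609130859375)
  collar 111 ((423.4193115234375, -274.14447021484375), 21.941679000854492) 34.3
  green [ 339. -221.   29.] [[320.0, -241.0, 22.0], [355.0, -207.0, 63.0]]
  green [ 337. -300.   31.] [[319.0, -323.0, 23.0], [353.0, -287.0, 63.0]]
top a holder 314 ((422.70440673828125, -271.9996032714844), (54.27083206176758, 61.92167663574219), 81.77214050292969)
  paddle ztop 71.7 mean [ 424.1 -272.4   69.6] 43 ((424.0947570800781, -271.8909912109375), (11.635762214660645, 26.265199661254883), 80.98674011230469)
  collar 64 ((422.7829284667969, -273.770751953125), 21.019207000732422) 34.6
  green [ 339. -222.   28.] [[321.0, -241.0, 22.0], [355.0, -207.0, 63.0]]
  green [ 337. -300.   29.] [[319.0, -324.0, 24.0], [353.0, -287.0, 63.0]]
wrist e holder 2002 ((424.87078857421875, -263.5137634277344), (37.1584587097168, 62.762027740478516), 81.5674819946289)
  paddle ztop 51.7 mean [ 420.6 -266.7   49.7] 132 ((423.9772033691406, -267.2702941894531), (3.0381386280059814, 27.336044311523438), 79.45237731933594)
  collar 813 ((423.9600830078125, -271.84881591796875), 20.689237594604492) 33.7
```

jog_arm --deltas "30 -42 0 0.18 60; 60 -84 0 0.36 60; 91 -126 0 0.55 60; 122 -168 20 0.73 60; 152 -210 40 0.92 60; 152 -210 60 1.1 60; 152 -210 90 1.29 60; 152 -210 100 1.47 60; 152 -210 100 1.66 60; 152 -210 100 1.84 60"

```text
clock: 13.0
eef_pos: [423.9, -271.7, 107.6]
eef_rot: [-3.141, -0.0, 1.529]
wrist_force: [0.9, 0.7, -0.0]
finger_gap: 60.2
```

```bash
cat > key.py <<'E'
from hat import *
def key(nm,t,c=(423,-272),r=60):
    p,X=cloud(nm,t)
    R=np.hypot(X[...,0]-c[0],X[...,1]-c[1])
    hs=cv2.cvtColor(p,cv2.COLOR_RGB2HSV); b=(cv2.inRange(hs,(100,100,40),(130,255,255))>0)&(R<r)
    Q=X[b]; Q=Q[~np.isnan(Q[:,0])]; zt=np.percentile(Q[:,2],95); T=Q[Q[:,2]>zt-4]
    print('paddle ztop',zt.round(1),'mean',T.mean(0).round(1),len(T),cv2.minAreaRect(T[:,:2].astype(np.float32)))
E
python3 - <<'E'
from key import *
p,d,s=snap('wrist','g'); print(s['eef_pos'],np.degrees(s['eef_rot'])); key('wrist','g')
E
```

```text
[ 423.94918759 -271.72564694  107.6283004 ] [-1.79973492e+02 -1.93255650e-02  8.75886228e+01]
paddle ztop 68.6 mean [ 423.4 -272.1   67.5] 429 ((423.375244140625, -272.4668884277344), (11.980924606323242, 29.395965576171875), 81.216796875)
```

View pics/g_wrist.png

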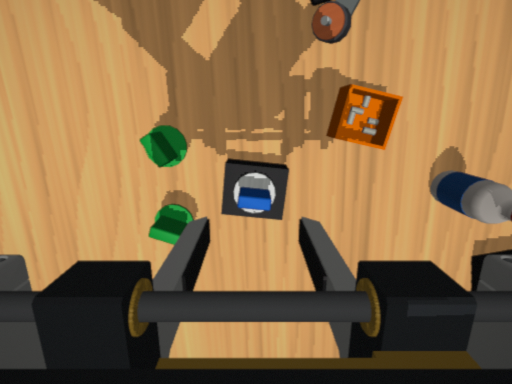

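jog_arm --deltas "-0.6 -0.5 25 0.11 60; -0.6 -0.5 55 0.11 56; -0.6 -0.5 75 0.11 50; -0.6 -0.5 85 0.11 46; -0.6 -0.5 90 0.11 44; -0.6 -0.5 90 0.11 40; -0.6 -0.5 90 0.11 28; -0.6 -0.5 90 0.11 26; -0.6 -0.5 90 0.11 26; -0.6 -0.5 90 0.11 26" --squeeze 12

```text
clock: 14.3
eef_pos: [423.8, -272.6, 18.5]
eef_rot: [3.141, 0.0, 1.425]
wrist_force: [-1.6, 1.1, 5.8]
finger_gap: 29.9
```

```bash
python3 - <<'E'
from key import *
p,d,s=snap('wrist','i'); print(s['eef_pos'],np.degrees(s['eef_rot']),s['finger_gap'],s['wrist_force'])
q=snap('scene','i')[0]
a=cv2.cvtColor(q,cv2.COLOR_RGB2BGR)[110:230,140:290]; b=cv2.cvtColor(p,cv2.COLOR_RGB2BGR)[140:290,170:340]
cv2.imwrite('pics/i.png',np.hstack([cv2.resize(a,(400,400)),cv2.resize(b,(400,400))]))
E
```

```text
[ 423.79206845 -272.60157487   18.5276551 ] [1.79952576e+02 2.72738314e-02 8.16395781e+01] 29.850450545910576 [-1.64367552  1.13645251  5.82493609]
```

View pics/i.png

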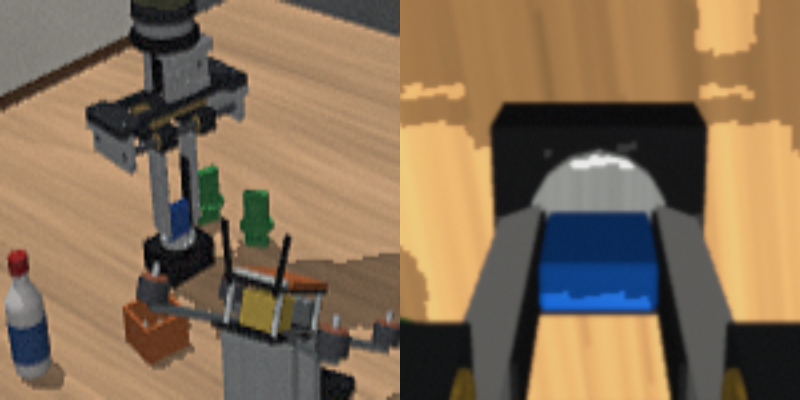

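jog_arm --deltas "0 0 0 0 34; 0 0 0 0 36; 0 0 -3 0 36; 0 0 -6 0 36; 0 0 -6 0 36; 0 0 -6 0 28; 0 0 -6 0 26; 0 0 -6 0 26; 0 0 -6 0 26; 0 0 -6 0 26" --squeeze 12

```text
clock: 15.65
eef_pos: [423.5, -272.4, 24.0]
eef_rot: [-3.142, 0.0, 1.425]
wrist_force: [-0.8, 0.1, 0.7]
finger_gap: 29.4
```

jog_arm --deltas "0 0 -9 0 26; 0 0 -17 0 26; 0 0 -17 0 26; -3 0 -17 0 26; -8.5 0 -16.6 0 26; -14 0 -15.4 0 26; -19.4 0 -13.5 0 26; -23.3 0 -11.5 0 26; -24.5 0 -10.8 0 26; -24.5 0 -10.8 0 26"

```text
clock: 16.9
eef_pos: [419.9, -296.7, 34.7]
eef_rot: [-3.142, 0.0, 1.425]
wrist_force: [0.1, 0.6, -0.1]
finger_gap: 29.6
```

```bash
python3 - <<'E'
from key import *
p,d,s=snap('wrist','j'); print(s['eef_pos'],np.degrees(s['eef_rot']),s['finger_gap'],s['wrist_force'])
q=snap('scene','j')[0]
a=cv2.cvtColor(q,cv2.COLOR_RGB2BGR)[140:220,160:240]; b=cv2.cvtColor(p,cv2.COLOR_RGB2BGR)[130:290,170:340]
cv2.imwrite('pics/j.png',np.hstack([cv2.resize(a,(400,400)),cv2.resize(b,(400,400))]))
E
```

```text
[ 419.90863721 -296.71116585   34.66125435] [-1.79995767e+02  7.42623983e-03  8.16336528e+01] 29.5902087240523 [ 0.14749381  0.6272203  -0.1362001 ]
```

View pics/j.png

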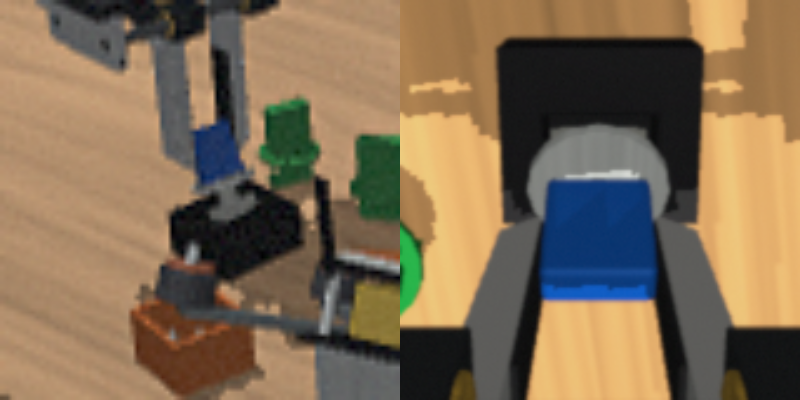

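```bash
cat >> key.py <<'E'
from scipy.spatial.transform import Rotation as Ro
def pose(t,nm='wrist',roi=None):
    p,X=cloud(nm,t); z=np.load(f'pics/{t}_{nm}.npz'); Rt=Ro.from_euler('xyz',z['rot']).as_matrix()
    if nm!='wrist':
        s=manip.read_state(); 
    L=(X-z['pos'])@Rt      # tool frame
    hs=cv2.cvtColor(p,cv2.COLOR_RGB2HSV); b=(cv2.inRange(hs,(100,90,30),(130,255,255))>0)
    b=cv2.erode(b.astype(np.uint8),np.ones((3,3)))>0
    Q=L[b&(np.hypot(L[...,0],L[...,1])<60)&(abs(L[...,2])<80)]
    def fit(P):
        # ransac plane
        rng=np.random.default_rng(0); best=None
        for _ in range(300):
            a=P[rng.choice(len(P),3,False)]; n=np.cross(a[1]-a[0],a[2]-a[0]); q=np.linalg.norm(n)
            if q<5: continue
            n/=q; k=abs((P-a[0])@n)<1.2
            if best is None or k.sum()>best.sum(): best=k
        P2=P[best]; c=P2.mean(0); n=np.linalg.svd(P2-c)[2][2]; return c,n,best
    c,n,k=fit(Q)
    print('blue pts',len(Q),'plane1 c',c.round(1),'n',n.round(3),k.sum())
    Q2=Q[~k]
    if len(Q2)>30:
        c2,n2,k2=fit(Q2); print('plane2 c',c2.round(1),'n',n2.round(3),k2.sum())
    print('blue range',np.percentile(Q,[1,99],axis=0).round(1).tolist())
    w=(hs[...,1]<60)&(p.min(2)>85)&(p.max(2)<250)&(abs(L[...,1])<23)&(L[...,2]>-25)&(L[...,2]<60)&(np.hypot(L[...,0],L[...,1])<45)
    w=cv2.erode(w.astype(np.uint8),np.ones((3,3)))>0
    W=L[w]
    if len(W)>40:
        c3,n3,k3=fit(W); print('grey c',c3.round(1),'n',n3.round(3),k3.sum(),len(W))
    return L,b
E
python3 - <<'E'
from key import *
pose('j')
E
```

```text
blue pts 2099 plane1 c [ 10.2  -0.4 -33.8] n [-0.903 -0.003  0.429] 1644
plane2 c [ -0.3  -0.5 -44.3] n [ 0.416 -0.004  0.909] 415
blue range [[-3.7, -14.5, -46.3], [17.3, 13.9, -18.5]]
grey c [ 23.   -0.  -17.7] n [-0.422  0.003 -0.907] 880 956
```

jog_arm --deltas "-1 0 0.5 0 26; -2 0 1 0 26; -3 0 1.5 0 26; -3.6 0 1.8 0 26; -3.6 0 1.8 0 26; -3.6 0 1.8 0 26; -3.6 0 1.8 0 26; -3.6 0 1.8 0 26; -3.6 0 1.8 0 26; -3.6 0 1.8 0 26"

```text
clock: 18.25
eef_pos: [419.4, -300.2, 32.9]
eef_rot: [-3.142, 0.0, 1.425]
wrist_force: [-0.3, 1.2, 1.9]
finger_gap: 30.0
```

```bash
python3 - <<'E'
from key import *
p,d,s=snap('wrist','k'); print(s['eef_pos'],np.degrees(s['eef_rot']),s['finger_gap'],s['wrist_force'])
pose('k')
E
```

```text
[ 419.39261647 -300.20005176   32.93678107] [-1.79996547e+02  5.11582305e-04  8.16348103e+01] 29.966041631820335 [-0.28790032  1.2018198   1.88448651]
blue pts 2189 plane1 c [ 10.9  -0.4 -34.5] n [-0.868 -0.006  0.497] 1750
plane2 c [ -0.5  -0.7 -44.2] n [ 0.482 -0.001  0.876] 383
blue range [[-3.9, -14.5, -46.6], [19.2, 14.0, -19.8]]
grey c [ 25.   -0.4 -19.6] n [ 0.483 -0.001  0.876] 852 999
```

jog_arm --deltas "0 0 -20 0 26; 0 0 -70 0 26; 10 0 -118 0.1 26; 60 2 -118 0.28 26; 110 3 -118 0.46 26; 160 4 -118 0.64 26; 205 5 -118 0.82 26; 240 6 -118 1 26; 254 7 -118 1.186 26; 254 7 -118 1.186 26"

```text
clock: 19.55
eef_pos: [463.3, -49.4, 150.8]
eef_rot: [3.142, 0.0, 0.241]
wrist_force: [0.1, 0.4, -0.2]
finger_gap: 30.1
```

```bash
python3 - <<'E'
from key import *
p,d,s=snap('wrist','l'); print(s['eef_pos'],np.degrees(s['eef_rot']),s['finger_gap'],s['wrist_force'])
pose('l')
cv2.imwrite('pics/l2.png',cv2.resize(cv2.imread('pics/l_wrist.png')[100:320,130:390],None,fx=3,fy=2.7,interpolation=cv2.INTER_CUBIC))
E
```

```text
[463.27063609 -49.37897519 150.79417964] [1.79996314e+02 1.69432418e-02 1.38349113e+01] 30.05166848735516 [ 0.12870857  0.4172865  -0.17314837]
blue pts 2149 plane1 c [ 10.9   0.3 -34.5] n [-0.869 -0.002  0.495] 1755
plane2 c [ -0.1   0.5 -44.5] n [-0.444  0.003 -0.896] 342
blue range [[-2.9, -13.8, -46.7], [19.1, 14.4, -19.8]]
grey c [ 25.2   0.3 -19.6] n [ 0.468 -0.004  0.884] 834 957
```

View pics/l2.png

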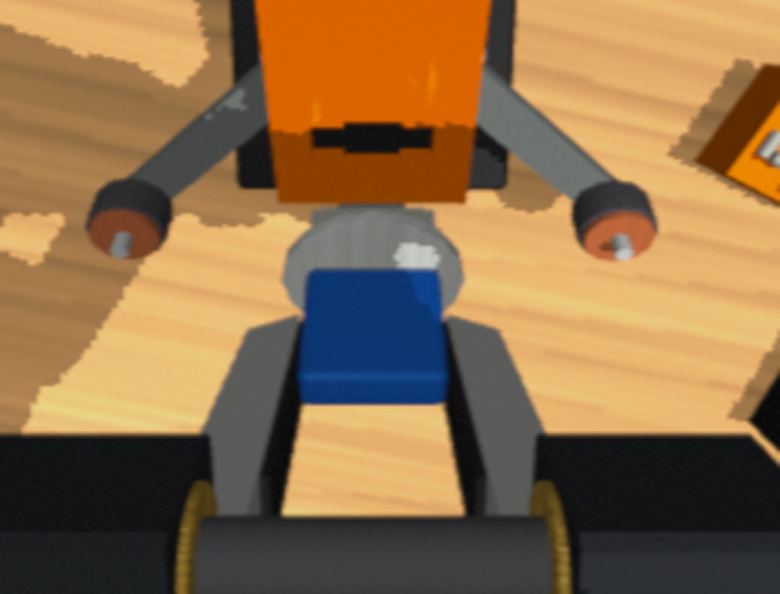

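```bash
python3 - <<'E'
from key import *
slot('l',seed=(250,120))
E
```

```text
c [534.5 -31.9 131.7] n [-0.486 -0.118  0.866] tilt 30.03 sd 0.59 6957 [212, 63, 85, 113, 8009]
hole px (233, 145, 42, 13) ext x 12.4 y 34.3 centre [507.3 -38.5 115.5] rectangle [array([-32.4,  -0. ]), array([12.4, 34.3]), np.float64(0.2)]
outline x -59.1 39.1 y -28.7 28.4 mid-y low edge pt [484.8 -44.1 102.1] xdir [0.841 0.205 0.5  ] yaw 13.67
```

jog_arm --deltas "4 -0.2 8 0.003 26; 8 -0.4 16 0.003 26; 11.6 -0.4 21.9 0.003 26; 13 -0.4 24.3 0.003 26; 14.5 -0.4 26.9 0.003 26; 15.6 -0.4 28.8 0.003 26; 15.6 -0.4 28.8 0.003 26; 15.6 -0.4 28.8 0.003 26; 15.6 -0.4 28.8 0.003 26; 15.6 -0.4 28.8 0.003 26"

```text
clock: 20.85
eef_pos: [478.4, -45.8, 122.2]
eef_rot: [3.142, -0.0, 0.236]
wrist_force: [-1.0, 0.3, -0.4]
finger_gap: 29.8
```

```bash
python3 - <<'E'
from key import *
p,d,s=snap('wrist','m'); print(s['eef_pos'],np.degrees(s['eef_rot']),s['finger_gap'],s['wrist_force'])
pose('m')
q=snap('scene','m')[0]
a=cv2.cvtColor(q,cv2.COLOR_RGB2BGR)[150:220,205:285]; b=cv2.cvtColor(p,cv2.COLOR_RGB2BGR)[130:290,170:340]
cv2.imwrite('pics/m.png',np.hstack([cv2.resize(a,(400,400),interpolation=cv2.INTER_CUBIC),cv2.resize(b,(400,400))]))
E
```

```text
[478.38370426 -45.83476607 122.24727226] [ 1.79997073e+02 -8.71634469e-03  1.35092155e+01] 29.751072278431668 [-0.9636455   0.32401402 -0.39856062]
blue pts 2146 plane1 c [ 10.9   0.3 -34.5] n [-0.868 -0.003  0.497] 1757
plane2 c [ -0.1   0.3 -44.5] n [ 0.468 -0.002  0.884] 344
blue range [[-2.9, -13.9, -46.6], [19.2, 14.4, -20.0]]
grey c [ 25.1   0.3 -19.7] n [-0.482 -0.002 -0.876] 823 989
```

View pics/m.png

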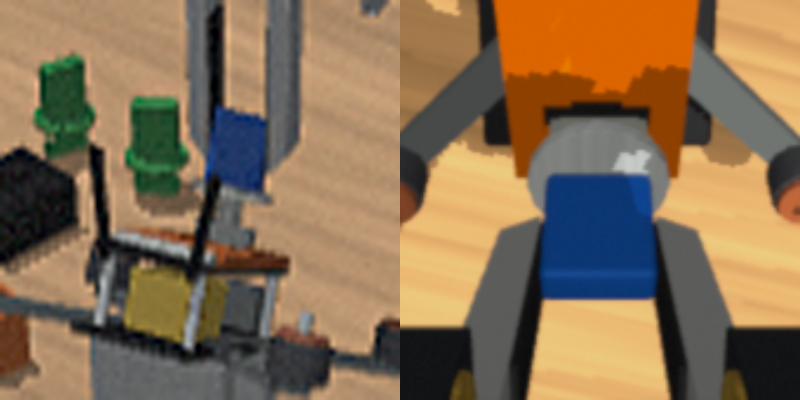

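jog_arm --deltas "0.6 -0.4 0.9 0 26; 1.1 -0.4 1.8 0 26; 1.6 -0.4 2.6 0 26; 2.1 -0.4 3.5 0 26; 2.6 -0.4 4.4 0 26; 3.1 -0.4 5.2 0 26; 3.6 -0.4 6.1 0 26; 4.1 -0.4 7 0 26; 4.6 -0.4 7.8 0 26; 5.1 -0.4 8.7 0 26"

```text
clock: 22.2
eef_pos: [483.3, -44.2, 113.4]
eef_rot: [3.142, 0.0, 0.236]
wrist_force: [0.5, 0.4, -0.0]
finger_gap: 29.7
```

```bash
python3 - <<'E'
from key import *
p,d,s=snap('wrist','n'); print(s['eef_pos'],np.degrees(s['eef_rot']),s['finger_gap'],s['wrist_force'])
pose('n')
q=snap('scene','n')[0]
a=cv2.cvtColor(q,cv2.COLOR_RGB2BGR)[150:220,205:285]; b=cv2.cvtColor(p,cv2.COLOR_RGB2BGR)[130:290,170:340]
cv2.imwrite('pics/n.png',np.hstack([cv2.resize(a,(400,400),interpolation=cv2.INTER_CUBIC),cv2.resize(b,(400,400))]))
E
```

```text
[483.25744101 -44.24809041 113.38687552] [1.79999872e+02 1.54032740e-03 1.35098942e+01] 29.653440567331536 [ 0.54644991  0.36896059 -0.02844253]
blue pts 2141 plane1 c [ 10.8   0.2 -34.5] n [-0.869 -0.006  0.495] 1740
plane2 c [ -0.1   0.2 -44.5] n [ 0.465 -0.008  0.885] 341
blue range [[-2.9, -13.8, -46.7], [19.1, 14.5, -19.8]]
grey c [ 25.1   0.  -19.6] n [ 0.477 -0.002  0.879] 828 860
```

View pics/n.png

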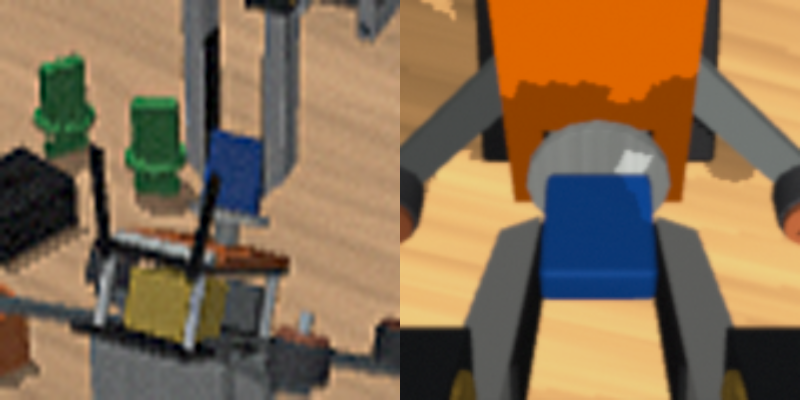

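jog_arm --deltas "0.8 0 1.4 0 26; 1.6 0 2.8 0 26; 2.4 0 4.2 0 26; 3.2 0 5.5 0 26; 4 0 6.9 0 26; 4.7 0 8.1 0 26; 5.2 0 9 0 26; 5.5 0 9.5 0 26; 5.7 0 9.9 0 26; 5.7 0 9.9 0 26"

```text
clock: 23.55
eef_pos: [488.6, -43.0, 103.7]
eef_rot: [3.142, 0.0, 0.236]
wrist_force: [-4.1, -1.3, 4.2]
finger_gap: 29.7
```

```bash
python3 - <<'E'
from key import *
p,d,s=snap('wrist','o'); print(s['eef_pos'],np.degrees(s['eef_rot']),s['finger_gap'],s['wrist_force'])
pose('o')
q=snap('scene','o')[0]
a=cv2.cvtColor(q,cv2.COLOR_RGB2BGR)[150:220,205:285]; b=cv2.cvtColor(p,cv2.COLOR_RGB2BGR)[130:290,170:340]
cv2.imwrite('pics/o.png',np.hstack([cv2.resize(a,(400,400),interpolation=cv2.INTER_CUBIC),cv2.resize(b,(400,400))]))
E
```

```text
[488.63547524 -42.97516445 103.71546912] [1.79996770e+02 1.55925541e-02 1.35108357e+01] 29.664851721555294 [-4.12300491 -1.31183653  4.15877261]
blue pts 2151 plane1 c [ 10.9   0.3 -34.4] n [-0.869 -0.004  0.495] 1747
plane2 c [ -0.    0.1 -44.6] n [ 0.469 -0.     0.883] 348
blue range [[-2.9, -13.8, -46.7], [19.1, 14.6, -19.8]]
grey c [ 25.   -0.1 -19.6] n [-0.477  0.002 -0.879] 786 818
```

View pics/o.png

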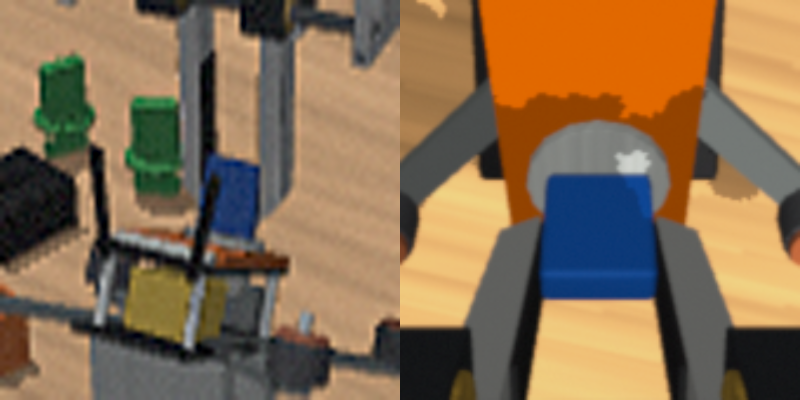

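jog_arm --deltas "0 0 0 0 38; 0 0 0 0 46; 0 0 -12 0 46; 0 0 -40 0 46; 1 0 -58 0 46; 2.1 0.1 -58 -0.18 46; 2.1 0.1 -58 -0.36 46; 2.1 0.1 -58 -0.54 46; 2.1 0.1 -58 -0.72 46; 2.1 0.1 -58 -0.9 46" --squeeze 5

```text
clock: 24.9
eef_pos: [491.0, -42.5, 162.4]
eef_rot: [3.141, -0.0, 1.142]
wrist_force: [0.2, -0.1, -0.5]
finger_gap: 45.9
```

```bash
python3 - <<'E'
from key import *
p,d,s=snap('wrist','q'); print(s['eef_pos'],np.degrees(s['eef_rot']),s['finger_gap'],s['wrist_force'])
q=snap('scene','q')[0]
a=cv2.cvtColor(q,cv2.COLOR_RGB2BGR)[150:220,205:285]; b=cv2.cvtColor(p,cv2.COLOR_RGB2BGR)[100:300,150:360]
cv2.imwrite('pics/q.png',np.hstack([cv2.resize(a,(400,400),interpolation=cv2.INTER_CUBIC),cv2.resize(b,(400,400))]))
E
```

```text
[491.04555254 -42.53738948 162.41818624] [ 1.79949957e+02 -1.35933737e-02  6.54207307e+01] 45.874559901994346 [ 0.16095056 -0.13571195 -0.46966364]
```

View pics/q.png

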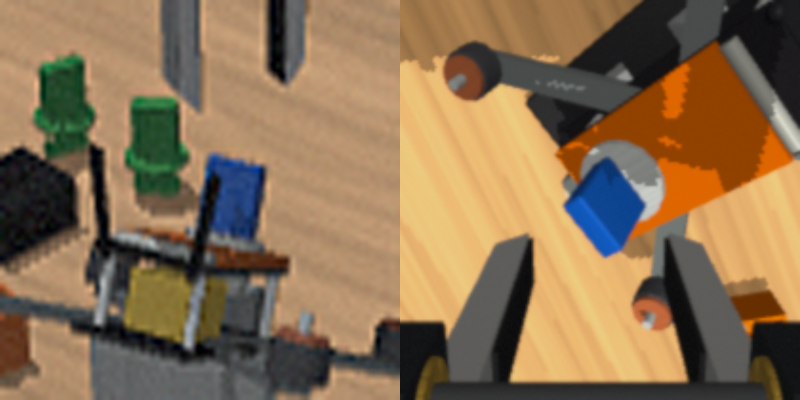

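jog_arm --deltas "-0.3 0 0 -0.18 40; -0.3 0 0 -0.36 34; -0.3 0 0 -0.54 30; -0.3 0 0 -0.665 30; -0.3 0 10 -0.665 30; -0.3 0 20 -0.665 30; -0.3 0 28 -0.665 30; -0.3 0 36 -0.665 30; -0.3 0 42 -0.665 30; -0.3 0 44 -0.665 30"

```text
clock: 26.25
eef_pos: [490.6, -42.8, 117.2]
eef_rot: [-3.141, -0.0, 1.8]
wrist_force: [0.2, -0.5, 0.5]
finger_gap: 30.0
```

```bash
python3 - <<'E'
from key import *
p,d,s=snap('wrist','r'); print(s['eef_pos'],np.degrees(s['eef_rot']),s['finger_gap'],s['wrist_force'])
q=snap('scene','r')[0]
a=cv2.cvtColor(q,cv2.COLOR_RGB2BGR)[150:220,205:285]; b=cv2.cvtColor(p,cv2.COLOR_RGB2BGR)[100:300,150:360]
cv2.imwrite('pics/r.png',np.hstack([cv2.resize(a,(400,400),interpolation=cv2.INTER_CUBIC),cv2.resize(b,(400,400))]))
E
```

```text
[490.60928992 -42.78446471 117.16214658] [-1.79974953e+02 -9.62259421e-03  1.03161042e+02] 30.046023191826205 [ 0.18042184 -0.49559133  0.47939718]
```

View pics/r.png

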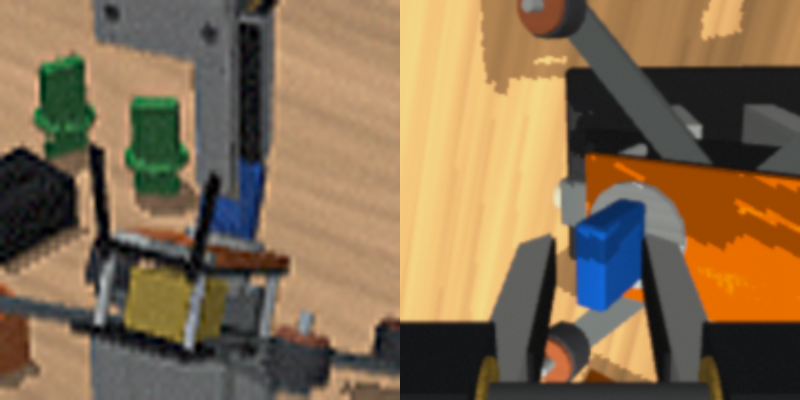

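jog_arm --deltas "0 0 0 0.17 30; 0 0 0 0.34 29; 0 0 0 0.51 28; 0 0 0 0.68 27; 0 0 0 0.85 26; 0 0 0 1.02 25; 0 0 0 1.19 24; 0 0 0 1.36 23; 0 0 0 1.53 22; 0 0 0 1.7 21" --squeeze 5

```text
clock: 27.6
eef_pos: [490.8, -42.8, 117.8]
eef_rot: [3.142, -0.0, 0.095]
wrist_force: [-0.8, 0.2, -0.1]
finger_gap: 31.6
```

```bash
python3 - <<'E'
from key import *
p,d,s=snap('wrist','s'); print(s['eef_pos'],np.degrees(s['eef_rot']),s['finger_gap'],s['wrist_force'])
q=snap('scene','s')[0]
a=cv2.cvtColor(q,cv2.COLOR_RGB2BGR)[150:220,205:285]; b=cv2.cvtColor(p,cv2.COLOR_RGB2BGR)[100:300,150:360]
cv2.imwrite('pics/s.png',np.hstack([cv2.resize(a,(400,400),interpolation=cv2.INTER_CUBIC),cv2.resize(b,(400,400))]))
E
```

```text
[490.81053541 -42.75488379 117.83217136] [ 1.79999039e+02 -2.07246398e-02  5.45287767e+00] 31.56645396265069 [-0.82339779  0.23475466 -0.0658483 ]
```

View pics/s.png

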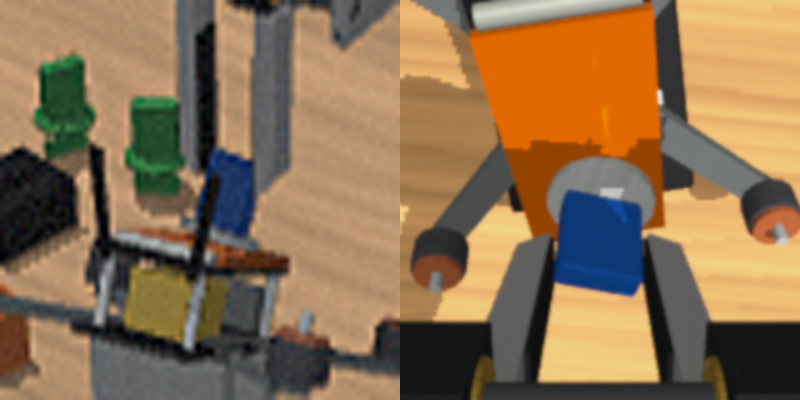

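```bash
cat >> key.py <<'E'
S=np.array([505.8,-38.9,114.6]); N=np.array([-.486,-.118,.866]); XS=np.array([.841,.205,.5]); YS=np.cross(N,XS)
def inslot(t,nm='wrist'):
    p,X=cloud(nm,t); F=(X-S)@np.stack([XS,YS,N],1)
    hs=cv2.cvtColor(p,cv2.COLOR_RGB2HSV); b=(cv2.inRange(hs,(100,90,30),(130,255,255))>0)
    rr=np.hypot(F[...,0],F[...,1])<35
    b=cv2.erode(b.astype(np.uint8),np.ones((3,3)))>0
    Q=F[b&rr]; zt=np.percentile(Q[:,2],97); T=Q[Q[:,2]>zt-2.5]
    print('blue in slot frame: ztop',zt.round(1),'top mean',T.mean(0).round(1),len(T),'rect',[np.round(v,1) for v in cv2.minAreaRect(T[:,:2].astype(np.float32))])
    r2=cv2.minAreaRect(Q[:,:2].astype(np.float32)); print('all-blue rect',[np.round(v,1) for v in r2])
    w=(hs[...,1]<60)&(p.min(2)>85)&(np.hypot(F[...,0],F[...,1])<24)&(F[...,2]>0)&(F[...,2]<14)
    W=F[w]
    if len(W)>40:
        c=np.median(W,0); A=np.c_[W[:,:2],np.ones(len(W))]; k=abs(W[:,2]-c[2])<4; co=np.linalg.lstsq(A[k],W[k,2],rcond=None)[0]
        print('collar z at centre',co[2].round(2),'slopes deg',np.degrees(co[:2]).round(1),k.sum())
E
python3 - <<'E'
from key import *
for t in 'oqrs': print(t); inslot(t)
E
```

```text
o
blue in slot frame: ztop 38.4 top mean [ 3.  -0.3 37.7] 538 rect [array([ 2.5, -0.5]), array([29.3, 11. ]), np.float64(88.6)]
all-blue rect [array([ 2.6, -0.3]), array([29.5, 11. ]), np.float64(88.6)]
collar z at centre 4.19 slopes deg [-2.7  0.2] 1124
q
blue in slot frame: ztop 38.4 top mean [ 2.1  0.6 37.6] 300 rect [array([1.7, 0.8]), array([27.9, 10.3]), np.float64(88.4)]
all-blue rect [array([1.6, 0.9]), array([28.1, 10.4]), np.float64(89.7)]
collar z at centre 4.01 slopes deg [-1.5 -0.4] 687
r
blue in slot frame: ztop 38.5 top mean [ 1.3  1.2 37.6] 565 rect [array([0.8, 0.6]), array([28.9, 11. ]), np.float64(90.0)]
all-blue rect [array([4.7, 0.8]), array([18.4, 29.3]), np.float64(2.9)]
collar z at centre 3.87 slopes deg [-1.1 -0.6] 644
s
blue in slot frame: ztop 40.4 top mean [ 2.1 -1.1 39.4] 408 rect [array([ 2. , -0.6]), array([29.3, 10.5]), np.float64(67.9)]
all-blue rect [array([ 2.2, -1.3]), array([31.1, 11.4]), np.float64(67.6)]
collar z at centre 5.66 slopes deg [-1.8 -5.3] 982
```

jog_arm --deltas "0 0 0 0 44; 0 0 0 0 50; 0 0 -15 0 50; 0 0 -45 0 50; 10 9 -45 -0.07 30; 20.2 18.6 -45 -0.143 0; 20.2 18.6 -45 -0.143 0; 20.2 18.6 -45 -0.143 0; 20.2 18.6 -45 -0.143 0; 20.2 18.6 -45 -0.143 0" --squeeze 20

```text
clock: 28.95
eef_pos: [512.5, -59.1, 162.7]
eef_rot: [-3.142, -0.0, 0.244]
wrist_force: [-0.3, 0.1, -0.1]
finger_gap: 0.6
```

```bash
python3 - <<'E'
from key import *
p,d,s=snap('wrist','t'); print(s['eef_pos'],np.degrees(s['eef_rot']),s['finger_gap'],s['wrist_force'])
inslot('t'); 
q=snap('scene','t')[0]
a=cv2.cvtColor(q,cv2.COLOR_RGB2BGR)[150:220,205:285]; b=cv2.cvtColor(p,cv2.COLOR_RGB2BGR)[100:300,150:360]
cv2.imwrite('pics/t.png',np.hstack([cv2.resize(a,(400,400),interpolation=cv2.INTER_CUBIC),cv2.resize(b,(400,400))]))
E
```

```text
[512.532449   -59.08722901 162.69538587] [-1.79999954e+02 -4.58021863e-03  1.39577201e+01] 0.5890097047804213 [-0.32164367  0.09718284 -0.07757162]
blue in slot frame: ztop 38.2 top mean [ 4.7  2.7 37.6] 144 rect [array([3.7, 2.7]), array([15.6,  9.1]), np.float64(64.5)]
all-blue rect [array([ 1.4, -3. ]), array([28.4,  9.9]), np.float64(65.6)]
collar z at centre 4.11 slopes deg [-2.   0.4] 628
```

View pics/t.png

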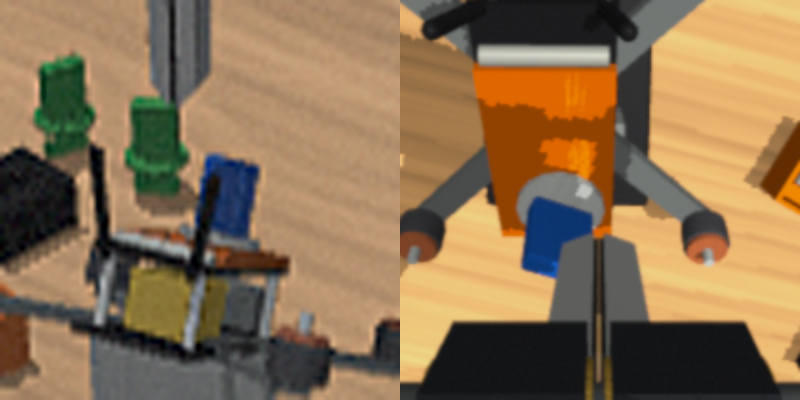

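jog_arm --deltas "0 -3 15 0 0; 0 -3 30 0 0; 0 -3 42 0 0; 0 -3 47.7 0 0; -3 -3 47.7 0 0; -6 -3 47.7 0 0; -8 -3 47.7 0 0; -10 -3 47.7 0 0; -12 -3 47.7 0 0; -14 -3 47.7 0 0"

```text
clock: 30.3
eef_pos: [498.7, -59.8, 115.1]
eef_rot: [3.141, -0.001, 0.244]
wrist_force: [3.8, 0.7, 0.9]
finger_gap: 0.4
```

```bash
python3 - <<'E'
from key import *
p,d,s=snap('wrist','u'); print(s['eef_pos'],np.degrees(s['eef_rot']),s['finger_gap'],s['wrist_force'])
inslot('u'); 
q=snap('scene','u')[0]
a=cv2.cvtColor(q,cv2.COLOR_RGB2BGR)[150:220,205:285]; b=cv2.cvtColor(p,cv2.COLOR_RGB2BGR)[100:300,150:360]
cv2.imwrite('pics/u.png',np.hstack([cv2.resize(a,(400,400),interpolation=cv2.INTER_CUBIC),cv2.resize(b,(400,400))]))
E
```

```text
[498.67860825 -59.75222176 115.1392146 ] [ 1.79978718e+02 -6.64424392e-02  1.39690162e+01] 0.38512181708034326 [3.82169064 0.72209571 0.94047256]
blue in slot frame: ztop 41.7 top mean [-0.8  4.1 41. ] 167 rect [array([-1.9,  3.8]), array([13.8,  8.6]), np.float64(63.3)]
all-blue rect [array([-1.9, -1.2]), array([25.6, 13.2]), np.float64(63.3)]
collar z at centre 7.75 slopes deg [ 6.  -1.7] 861
```

View pics/u.png

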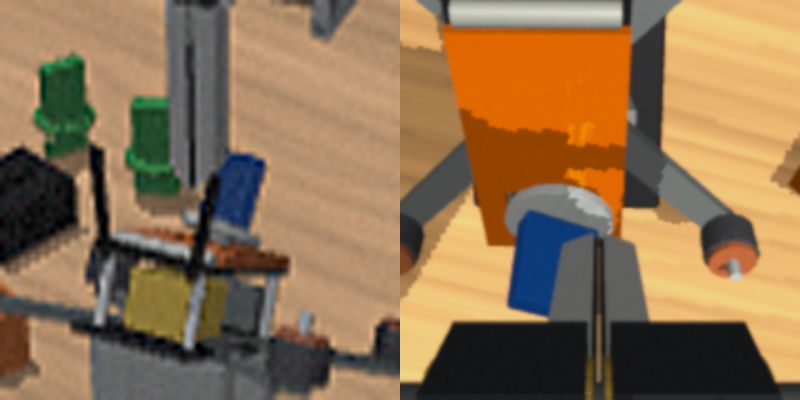

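jog_arm --deltas "7 2 -4 0 0; 13.7 4 -4 0 0; 13.7 4 -4 0 0; 12 4 -1.4 0 0; 10.4 4 1.2 0 0; 8.8 4 3.8 0 0; 7.2 4 6.4 0 0; 5.6 4 9 0 0; 4 4 11.6 0 0; 2.3 4 14.2 0 0"

```text
clock: 31.65
eef_pos: [504.2, -63.8, 103.1]
eef_rot: [3.138, -0.007, 0.244]
wrist_force: [8.2, -2.8, 21.4]
finger_gap: 0.5
```

```bash
cat > look.py <<'E'
import sys
from key import *
def look(t):
    p,d,s=snap('wrist',t); print(s['clock'],s['eef_pos'].round(1),np.degrees(s['eef_rot']).round(1),s['finger_gap'].round(1),s['wrist_force'].round(1))
    try: inslot(t)
    except Exception as e: print(e)
    q=snap('scene',t)[0]
    a=cv2.cvtColor(q,cv2.COLOR_RGB2BGR)[150:220,205:285]; b=cv2.cvtColor(p,cv2.COLOR_RGB2BGR)[100:300,150:360]
    cv2.imwrite(f'pics/{t}.png',np.hstack([cv2.resize(a,(400,400),interpolation=cv2.INTER_CUBIC),cv2.resize(b,(400,400))]))
look(sys.argv[1])
E
python3 look.py v
```

```text
Traceback (most recent call last):
  File "look.py", line 10, in <module>
    look(sys.argv[1])
    ~~~~^^^^^^^^^^^^^
  File "look.py", line 4, in look
    p,d,s=snap('wrist',t); print(s['clock'],s['eef_pos'].round(1),np.degrees(s['eef_rot']).round(1),s['finger_gap'].round(1),s['wrist_force'].round(1))
                                                                                                    ^^^^^^^^^^^^^^^^^^^^^
AttributeError: 'float' object has no attribute 'round'
```

```bash
sed -i "s/s\['finger_gap'\].round(1)/round(float(s['finger_gap']),1)/; s/s\['clock'\]/round(s['clock'],2)/" look.py; python3 look.py v
```

```text
31.7 [504.1 -63.9 103. ] [179.8  -0.4  14. ] 0.5 [ 6.6 -3.  17.3]
blue in slot frame: ztop 37.6 top mean [ 0.9  2.  36.8] 118 rect [array([0.6, 0.6]), array([15.4,  6.5]), np.float64(82.9)]
all-blue rect [array([0.6, 0. ]), array([18.6, 10.5]), np.float64(69.1)]
collar z at centre 7.74 slopes deg [5.8 0.5] 796
```

View pics/v.png

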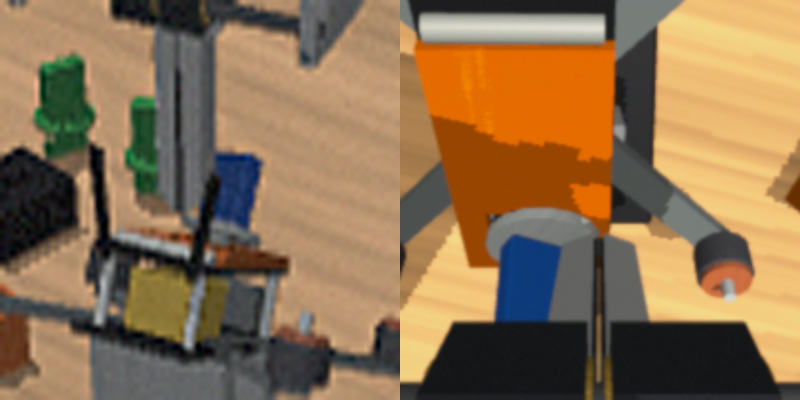

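jog_arm --deltas "1 0 -15 0 0; 0 -5 -58 0 10; -8 -24 -58 -0.18 26; -8 -24 -58 -0.36 26; -8 -24 -58 -0.54 26; -8 -24 -58 -0.72 26; -8 -24 -58 -0.9 26; -8 -24 -58 -1.09 26; -8 -24 -58 -1.09 24; -8 -24 -58 -1.09 24" --squeeze 30

```text
clock: 33.05
eef_pos: [487.9, -41.7, 158.7]
eef_rot: [-3.141, 0.0, 1.33]
wrist_force: [-0.2, 0.3, -0.5]
finger_gap: 24.1
```

```bash
python3 look.py w
```

```text
33.05 [487.9 -41.7 158.7] [-180.     0.    76.2] 24.1 [-0.2  0.3 -0.5]
blue in slot frame: ztop 42.4 top mean [-1.9 -2.3 41.5] 309 rect [array([5.7, 1.4]), array([44.1, 21.1]), np.float64(28.9)]
all-blue rect [array([5.6, 1.1]), array([43.8, 22.3]), np.float64(30.9)]
collar z at centre 7.87 slopes deg [ 3.5 -0. ] 722
```

View pics/w.png

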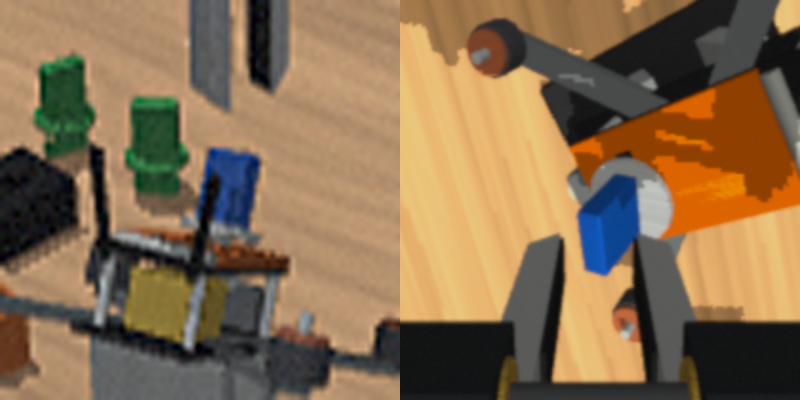

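```bash
cat > kp.py <<'E'
from key import *
import sys
def kp(t,nm='wrist'):
    p,X=cloud(nm,t); F=(X-S)@np.stack([XS,YS,N],1)
    hs=cv2.cvtColor(p,cv2.COLOR_RGB2HSV); b=(cv2.inRange(hs,(100,110,30),(130,255,255))>0)
    n_,l,st,_=cv2.connectedComponentsWithStats(b.astype(np.uint8))
    ok=(np.hypot(F[...,0],F[...,1])<32)&(F[...,2]>0)&(F[...,2]<55)
    ids=np.bincount(l[b&ok]); i=ids[1:].argmax()+1
    Q=F[(cv2.erode((l==i).astype(np.uint8),np.ones((3,3)))>0)&ok]
    rng=np.random.default_rng(0)
    for k in range(3):
        best=None
        if len(Q)<60: break
        for _ in range(300):
            a=Q[rng.choice(len(Q),3,False)]; n=np.cross(a[1]-a[0],a[2]-a[0]); q=np.linalg.norm(n)
            if q<5: continue
            n/=q; m=abs((Q-a[0])@n)<1.
            if best is None or m.sum()>best.sum(): best=m
        P=Q[best]; c=P.mean(0); n=np.linalg.svd(P-c)[2][2]; 
        print(' blue plane',len(P),'c',c.round(1),'n',n.round(3),'off',(n@c).round(1)); Q=Q[~best]
    g=(hs[...,1]<45)&(p.min(2)>95)&(np.hypot(F[...,0],F[...,1])<32)&(F[...,2]>0.5)&(F[...,2]<18)&(l!=i)
    G=F[cv2.erode(g.astype(np.uint8),np.ones((3,3)))>0]; best=None
    for _ in range(300):
        a=G[rng.choice(len(G),3,False)]; n=np.cross(a[1]-a[0],a[2]-a[0]); q=np.linalg.norm(n)
        if q<20: continue
        n/=q; 
        if abs(n[2])<.9: continue
        m=abs((G-a[0])@n)<1.
        if best is None or m.sum()>best.sum(): best=m
    P=G[best]; c=P.mean(0); n=np.linalg.svd(P-c)[2][2]; n*=np.sign(n[2])
    print(' collar plane',len(P),len(G),'c',c.round(1),'n',n.round(3),'z at 0,0:',(n@c/n[2]).round(2),'circle',[np.round(v,1) for v in cv2.minEnclosingCircle(P[:,:2].astype(np.float32))])
if __name__=='__main__':
    for t in sys.argv[1:]: print(t); kp(t)
E
python3 kp.py o q t w
python3 - <<'E'
import cv2
cv2.imwrite('pics/wz.png',cv2.resize(cv2.imread('pics/w_wrist.png')[120:270,220:370],None,fx=4,fy=4,interpolation=cv2.INTER_CUBIC))
E
```

```text
o
 blue plane 1661 c [ 5.9  0.5 23.6] n [ 1.    -0.001 -0.009] off 5.7
 blue plane 367 c [ 1.8  0.4 38. ] n [0.04  0.003 0.999] off 38.0
 blue plane 68 c [ 5.7 -3.2 24.3] n [-0.992  0.123  0.01 ] off -5.8
 collar plane 749 805 c [11.   0.5  3.9] n [ 0.021 -0.002  1.   ] z at 0,0: 4.12 circle [array([1.9, 0.2]), np.float64(19.6)]
q
 blue plane 758 c [ 4.9  1.5 24.5] n [-1.    -0.008 -0.01 ] off -5.2
 blue plane 199 c [ 0.5  1.  38.1] n [-0.028 -0.009  1.   ] off 38.1
 collar plane 426 452 c [10.2  2.2  4.2] n [ 0.001 -0.002  1.   ] z at 0,0: 4.17 circle [array([1.6, 0.8]), np.float64(19.3)]
t
 blue plane 604 c [ 6.  -0.9 21.1] n [ 0.912 -0.41   0.002] off 5.9
 blue plane 85 c [ 3.4  3.9 37.9] n [0.004 0.007 1.   ] off 38.0
 collar plane 402 417 c [10.  -5.1  3.9] n [ 0.014 -0.001  1.   ] z at 0,0: 4.04 circle [array([ 1.5, -2.8]), np.float64(19.2)]
w
 blue plane 582 c [ 2.3 -3.8 28.4] n [-0.901  0.424 -0.087] off -6.2
 blue plane 208 c [-3.4 -2.4 41.6] n [-0.037 -0.026  0.999] off 41.7
 blue plane 159 c [ 3.6  9.2 27.5] n [0.465 0.884 0.058] off 11.4
 collar plane 476 509 c [ 7.8 -2.   8.5] n [-0.089 -0.007  0.996] z at 0,0: 7.86 circle [array([-0.1, -2.6]), np.float64(19.4)]
```

View pics/wz.png

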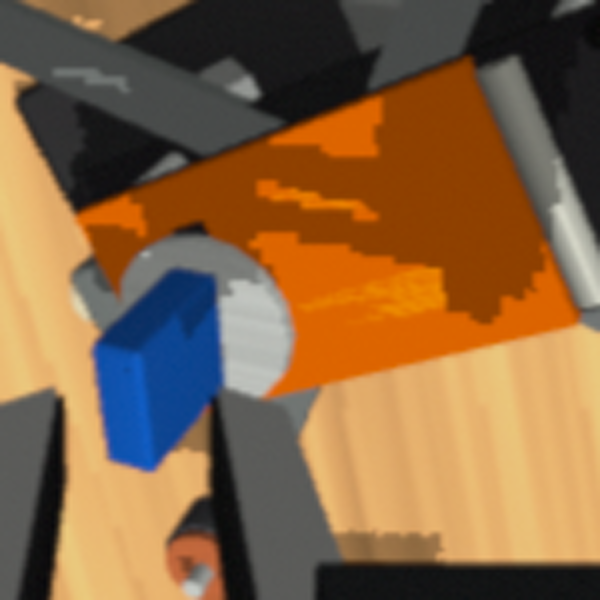

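jog_arm --deltas "-1.8 -0.3 0 0.185 46; -1.8 -0.3 0 0.37 46; -1.8 -0.3 0 0.555 46; -1.8 -0.3 0 0.74 46; -1.8 -0.3 5 0.925 46; -1.8 -0.3 20 1.092 46; -1.8 -0.3 40 1.092 46; -1.8 -0.3 52.4 1.092 46; -1.8 -0.3 52.4 1.092 36; -1.8 -0.3 52.4 1.092 28" --squeeze 12

```text
clock: 34.4
eef_pos: [487.7, -43.5, 106.9]
eef_rot: [3.141, -0.001, 0.242]
wrist_force: [-0.4, -0.6, -0.0]
finger_gap: 31.4
```

jog_arm --deltas "0 0 0 0 26; 0 0 0 0 26; 0 0 0 0 26; 0.4 0 0.7 0 26; 0.8 0 1.4 0 26; 1.2 0 2.1 0 26; 1.5 0 2.6 0 26; 1.8 0 3.1 0 26; 2.1 0 3.6 0 26; 2.1 0 3.6 0 26"

```text
clock: 35.65
eef_pos: [490.5, -43.9, 104.2]
eef_rot: [3.139, -0.003, 0.242]
wrist_force: [-0.8, -6.0, 13.2]
finger_gap: 31.0
```

```bash
python3 look.py x; python3 kp.py x
```

```text
35.65 [490.5 -43.9 104.2] [179.8  -0.2  13.8] 31.0 [-0.8 -6.  13.2]
blue in slot frame: ztop 38.0 top mean [ 1.5 -0.8 37.3] 497 rect [array([ 0.2, -1.5]), array([29.3, 10.6]), np.float64(64.6)]
all-blue rect [array([ 0.2, -2.2]), array([31.1, 11.4]), np.float64(66.1)]
collar z at centre 3.84 slopes deg [-1.5 -0. ] 1099
x
 blue plane 1565 c [ 4.2 -2.9 23.6] n [-0.914  0.405 -0.027] off -5.6
 blue plane 295 c [ 0.1 -0.3 37.7] n [0.003 0.005 1.   ] off 37.6
 blue plane 135 c [ 6.3 11.4 25.9] n [0.513 0.858 0.021] off 13.6
 collar plane 797 846 c [ 9.6 -3.2  3.8] n [-0.005  0.003  1.   ] z at 0,0: 3.75 circle [array([ 0.9, -1.9]), np.float64(20.0)]
```

View pics/x.png

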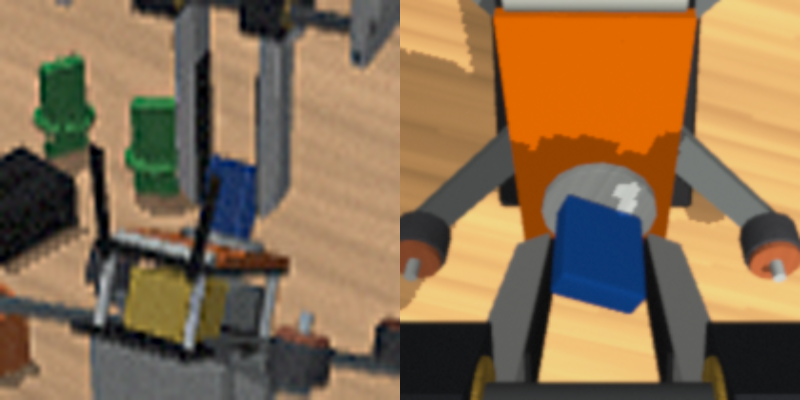

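jog_arm --deltas "0 0 0 0 40; 0 0 0 0 52; 0 0 -20 0 60; 0 0 -48 0 70; -8 6 -48 -0.18 70; -22 16.8 -48 -0.365 70; -22 16.8 -48 -0.55 70; -22 16.8 -48 -0.735 70; -22 16.8 -48 -0.92 70; -22 16.8 -48 -1.105 70" --squeeze 30

```text
clock: 37.0
eef_pos: [471.8, -64.3, 150.3]
eef_rot: [-3.141, -0.0, 1.353]
wrist_force: [-0.6, -0.1, 1.0]
finger_gap: 69.8
```

```bash
python3 look.py y; python3 kp.py y
```

```text
37.0 [471.8 -64.3 150.3] [-180.    -0.    77.5] 69.8 [-0.6 -0.1  1. ]
blue in slot frame: ztop 39.0 top mean [ 0.8 -0.3 38. ] 414 rect [array([ 0.3, -0.9]), array([28.3,  9.8]), np.float64(66.6)]
all-blue rect [array([ 0.5, -0.8]), array([28.8, 10.3]), np.float64(66.1)]
collar z at centre 4.15 slopes deg [-0.9 -0.4] 885
y
 blue plane 538 c [ 5.  -1.2 25.4] n [-0.916  0.4   -0.012] off -5.4
 blue plane 308 c [-0.  -0.  38.1] n [ 0.007 -0.001  1.   ] off 38.1
 blue plane 122 c [ 5.9 11.8 24.3] n [-0.414 -0.91  -0.001] off -13.2
 collar plane 587 645 c [ 8.5 -0.9  4.2] n [-0.005 -0.002  1.   ] z at 0,0: 4.13 circle [array([ 0.2, -0.8]), np.float64(19.6)]
```

View pics/y.png

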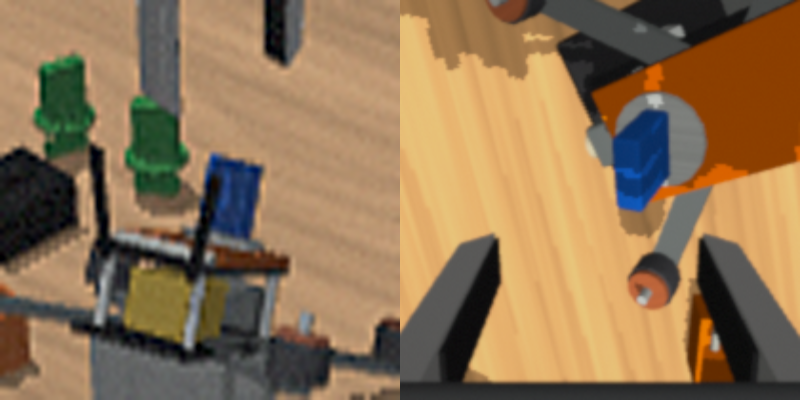

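jog_arm --deltas "-0.9 1.5 5 -0.18 70; -0.9 1.5 14 -0.36 70; -0.9 1.5 26 -0.456 70; -0.9 1.5 31.9 -0.456 70; -1.7 -0.2 34.9 -0.456 70; -2.6 -1.9 38 -0.456 70; -3.4 -3.6 41 -0.456 70; -4.2 -5.3 44 -0.456 70; -5.1 -7 47 -0.456 70; -5.9 -8.7 50 -0.456 70"

```text
clock: 38.35
eef_pos: [465.2, -69.4, 103.1]
eef_rot: [3.134, 0.004, 1.802]
wrist_force: [9.1, -4.5, 19.9]
finger_gap: 70.0
```

```bash
python3 look.py z; python3 kp.py z
```

```text
38.35 [465.2 -69.4 103.1] [179.5   0.2 103.2] 70.0 [ 9.1 -4.5 19.9]
blue in slot frame: ztop 39.1 top mean [-1.4 -1.6 38.1] 706 rect [array([-2. , -2.1]), array([27.9, 10.8]), np.float64(44.7)]
all-blue rect [array([-1.6, -2. ]), array([28.6, 11.1]), np.float64(44.5)]
collar z at centre 4.19 slopes deg [ 1.5 -0.3] 1522
z
 blue plane 628 c [-1.7 -1.8 38.1] n [-0.031  0.01   0.999] off 38.1
 blue plane 304 c [ 7.7  7.5 24.9] n [0.697 0.716 0.026] off 11.4
 blue plane 47 c [-1.1 -2.8 38.1] n [-0.15   0.206 -0.967] off -37.3
 collar plane 996 1135 c [1.5 1.9 4.3] n [-0.038  0.001  0.999] z at 0,0: 4.23 circle [array([-1.3, -1.8]), np.float64(19.8)]
```

View pics/z.png

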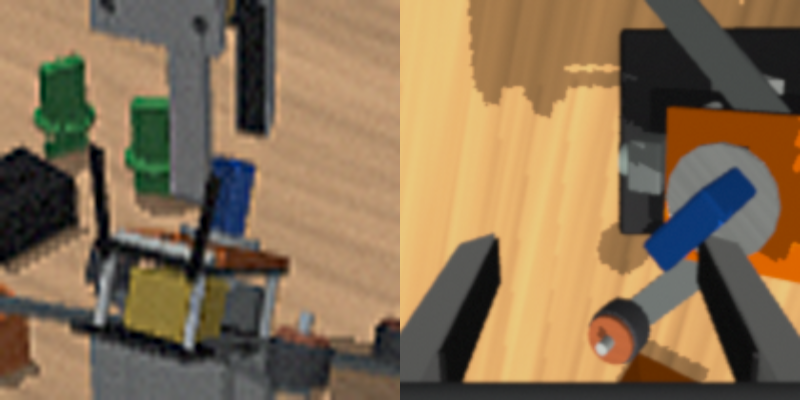

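jog_arm --deltas "0 0 -5 0 70; 0 0 -5 0 70; 0 -1.8 -4 0 70; 0 -3.6 -3 0 70; 0 -5 -2.5 0 70; 2 -5 -2.5 0 70; 4 -5 -2.5 0 70; 0 4 -5 0 70; 0 8 -30 0 70; 0 8 -57 0 70"

```text
clock: 39.7
eef_pos: [469.3, -66.1, 157.2]
eef_rot: [-3.139, -0.002, 1.803]
wrist_force: [-0.5, -0.1, 0.2]
finger_gap: 70.3
```

```bash
python3 look.py A; python3 kp.py A
```

```text
39.7 [469.3 -66.1 157.2] [-1.798e+02 -1.000e-01  1.033e+02] 70.3 [-0.5 -0.1  0.2]
blue in slot frame: ztop 39.1 top mean [ 0.3  1.3 38.1] 433 rect [array([-0.3,  0.7]), array([28.5, 10.7]), np.float64(42.9)]
all-blue rect [array([-0.1,  0.8]), array([29. , 10.9]), np.float64(42.9)]
collar z at centre 4.17 slopes deg [-0.7 -0.2] 1014
A
 blue plane 378 c [ 0.1  1.3 38.2] n [0.011 0.005 1.   ] off 38.2
 blue plane 170 c [ 9.7 10.4 24.9] n [-0.729 -0.685 -0.014] off -14.5
 blue plane 52 c [ 4.6 -1.3 33. ] n [-0.689  0.723 -0.053] off -5.8
 collar plane 620 697 c [3.5 1.8 4.2] n [-0.002 -0.001  1.   ] z at 0,0: 4.19 circle [array([-0.2,  0.6]), np.float64(19.5)]
```

View pics/A.png

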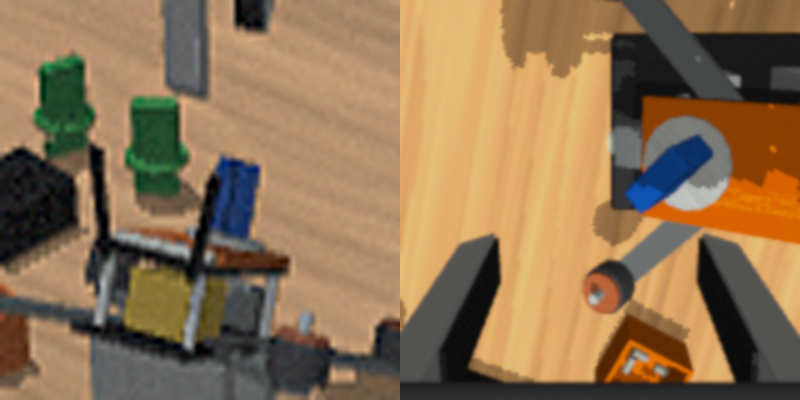

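jog_arm --deltas "5 8 0 0.186 60; 10 16 0 0.372 50; 18 26.8 0 0.558 44; 18 26.8 0 0.744 44; 18 26.8 0 0.93 44; 18 26.8 0 1.116 44; 18 26.8 0 1.302 44; 18 26.8 5 1.488 44; 18 26.8 10 1.674 44; 18 26.8 10 1.86 44" --squeeze 8

```text
clock: 41.05
eef_pos: [490.9, -42.5, 145.6]
eef_rot: [-3.141, 0.003, -0.063]
wrist_force: [0.5, 0.3, -0.0]
finger_gap: 44.2
```

jog_arm --deltas "0 0 8 0.05 44; 0 0 18 0.05 42; 0 0 28 0.05 38; 0 0 35 0.05 36; 0 0 35 0.05 32; 0 0 35 0.05 28; 0 0 35 0.05 24; 0 0 35 0.05 21; 0 0 35 0.05 18; 0 0 35 0.05 18"

```text
clock: 42.3
eef_pos: [491.9, -42.8, 112.7]
eef_rot: [3.142, -0.0, -0.107]
wrist_force: [0.3, -0.3, -0.7]
finger_gap: 32.2
```

```bash
python3 look.py B; python3 kp.py B
```

```text
42.3 [491.9 -42.8 112.7] [180.   -0.   -6.1] 32.2 [ 0.3 -0.3 -0.7]
blue in slot frame: ztop 39.8 top mean [ 2.9 -0.9 39. ] 479 rect [array([ 1.6, -1.2]), array([29.8, 10.5]), np.float64(47.0)]
all-blue rect [array([ 1.5, -1.1]), array([29.8, 11. ]), np.float64(46.1)]
collar z at centre 5.41 slopes deg [-2.5  0.3] 1023
B
 blue plane 1258 c [ 5.2 -3.3 25.3] n [-0.714  0.7    0.001] off -6.0
 blue plane 311 c [ 1.9 -0.1 39.3] n [0.016 0.002 1.   ] off 39.3
 blue plane 181 c [11.3  8.9 24.9] n [-0.718 -0.696  0.013] off -14.0
 collar plane 703 748 c [ 9.4 -4.6  5.2] n [0.013 0.007 1.   ] z at 0,0: 5.27 circle [array([ 1.5, -1.4]), np.float64(19.6)]
```

View pics/B.png

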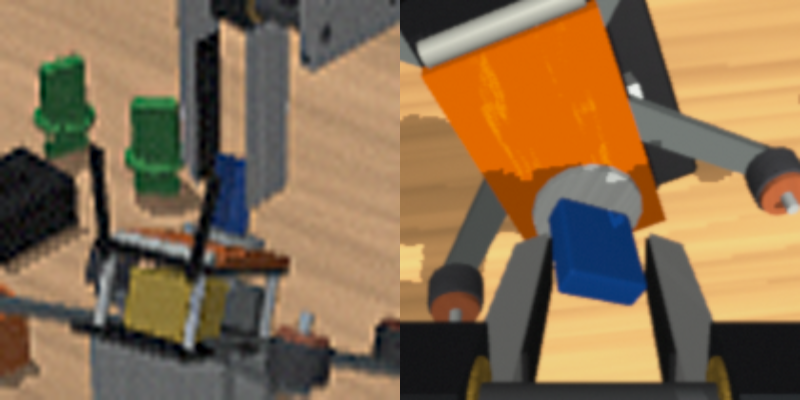

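jog_arm --deltas "0 0 0 0 40; 0 0 -5 0 48; 0 0 -5 -0.16 48; 0 0 -5 -0.32 48; 0 0 -5 -0.48 46; 0 0 -5 -0.64 42; 0 0 -5 -0.8 36; 0 0 -5 -0.8 30; 0 0 -5 -0.8 25; 0 0 -5 -0.8 21" --squeeze 6

```text
clock: 43.65
eef_pos: [491.8, -42.7, 117.7]
eef_rot: [-3.141, 0.0, 0.691]
wrist_force: [-1.1, 0.6, 0.9]
finger_gap: 21.6
```

```bash
python3 look.py C; python3 kp.py C
```

```text
43.65 [491.8 -42.7 117.7] [-180.     0.    39.6] 21.6 [-1.1  0.6  0.9]
blue in slot frame: ztop 38.4 top mean [ 2.5 -1.1 37.8] 425 rect [array([ 0.8, -1.7]), array([28.5, 10.8]), np.float64(46.3)]
all-blue rect [array([ 1.4, -2. ]), array([29. , 11.3]), np.float64(47.8)]
collar z at centre 4.04 slopes deg [-1.7 -0.2] 1034
C
 blue plane 672 c [ 6.  -3.  25.8] n [ 0.698 -0.716  0.023] off 6.9
 blue plane 337 c [10.3  8.  23.6] n [0.725 0.689 0.008] off 13.2
 blue plane 272 c [ 0.5 -1.5 38. ] n [ 0.015 -0.008  1.   ] off 38.0
 collar plane 717 754 c [ 7.9 -2.6  4. ] n [ 0.004 -0.002  1.   ] z at 0,0: 4.07 circle [array([ 0.9, -1.4]), np.float64(19.7)]
```

View pics/C.png

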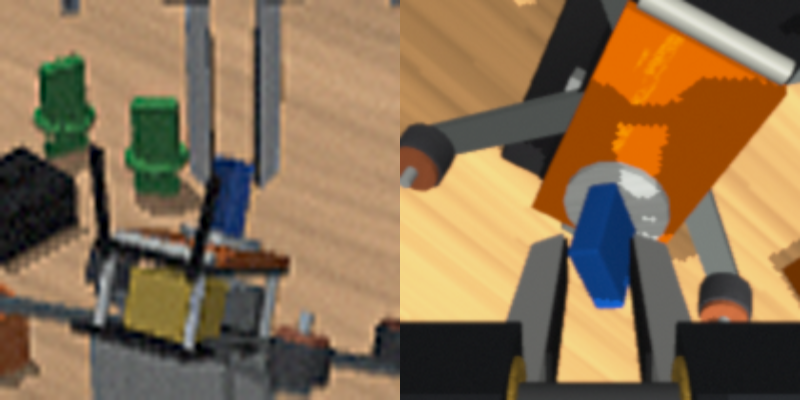

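jog_arm --deltas "0 0 0.5 0 19; 0 0 1 0 17; 0 0 2 0.09 17; 0 0 3 0.18 17; 0 0 4 0.27 16; 0 0 5 0.36 16; 0 0 6 0.453 16; 0 0 6 0.453 14; 0 0 6 0.453 10; 0 0 6 0.453 10" --squeeze 10

```text
clock: 45.0
eef_pos: [493.0, -43.6, 112.7]
eef_rot: [3.139, -0.002, 0.24]
wrist_force: [0.3, -3.5, 8.7]
finger_gap: 15.3
```

```bash
python3 look.py D; python3 kp.py D
```

```text
45.0 [493.  -43.6 112.7] [ 1.799e+02 -1.000e-01  1.370e+01] 15.3 [ 0.3 -3.5  8.7]
blue in slot frame: ztop 39.1 top mean [ 1.6 -2.8 38.4] 394 rect [array([-0.6, -4.1]), array([28.6, 12.2]), np.float64(17.1)]
all-blue rect [array([ 0.3, -4.2]), array([30.3, 13. ]), np.float64(17.6)]
collar z at centre 4.41 slopes deg [ 0.5 -1.2] 1142
D
 blue plane 591 c [12.2 -0.3 25.1] n [-0.983 -0.178 -0.035] off -12.9
 blue plane 318 c [-0.2 -3.2 38.5] n [-0.024 -0.032  0.999] off 38.6
 blue plane 172 c [ 4.7 -7.2 25.7] n [ 0.231 -0.972  0.03 ] off 8.8
 collar plane 805 868 c [ 5.7 -5.1  4.8] n [-0.031  0.025  0.999] z at 0,0: 4.47 circle [array([ 0.2, -3.8]), np.float64(20.0)]
```

View pics/D.png

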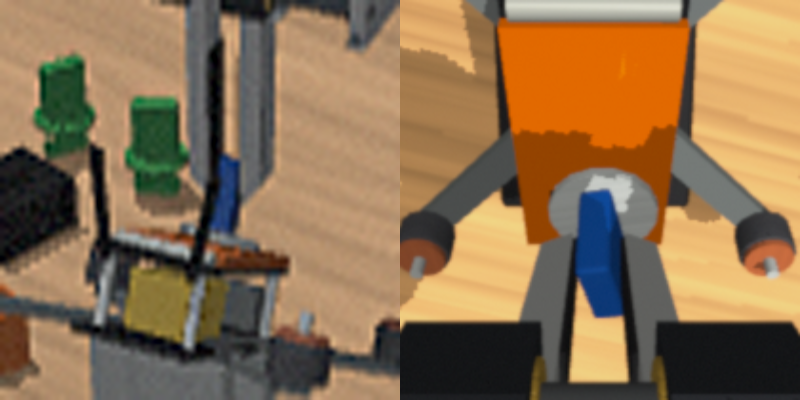

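jog_arm --deltas "0 0 0 0 20; 0 0 -3 0 22; 0 -1.5 -3 0.08 22; 0 -1.5 -3 0.16 20; 0 -1.5 -3 0.16 16; 0 -1.5 -3 0.16 12; 0 -1.5 -3 0.16 8; 0 -1.5 -3 0.08 8; 0 -1.5 -3 0 8; 0 -1.5 -3 0 8" --squeeze 12

```text
clock: 46.35
eef_pos: [491.5, -41.1, 114.5]
eef_rot: [-3.141, 0.0, 0.24]
wrist_force: [0.0, 0.1, -1.3]
finger_gap: 11.7
```

```bash
python3 look.py E; python3 kp.py E
```

```text
46.35 [491.5 -41.1 114.5] [-180.     0.    13.7] 11.7 [ 0.   0.1 -1.3]
blue in slot frame: ztop 40.1 top mean [ 2.2  0.9 39.4] 431 rect [array([-0.3,  0.9]), array([11.3, 27.8]), np.float64(88.8)]
all-blue rect [array([0.3, 0.8]), array([11.6, 29. ]), np.float64(89.7)]
collar z at centre 5.43 slopes deg [ 0.4 -0. ] 1215
E
 blue plane 562 c [12.9  0.9 25.9] n [-0.999 -0.027 -0.037] off -13.8
 blue plane 343 c [ 0.3  0.9 39.5] n [-0.017 -0.022  1.   ] off 39.4
 blue plane 50 c [12.7  0.3 28.4] n [-0.963  0.267 -0.045] off -13.4
 collar plane 901 950 c [5.1 0.5 5.7] n [-0.029  0.003  1.   ] z at 0,0: 5.52 circle [array([0.6, 0.7]), np.float64(20.0)]
```

View pics/E.png

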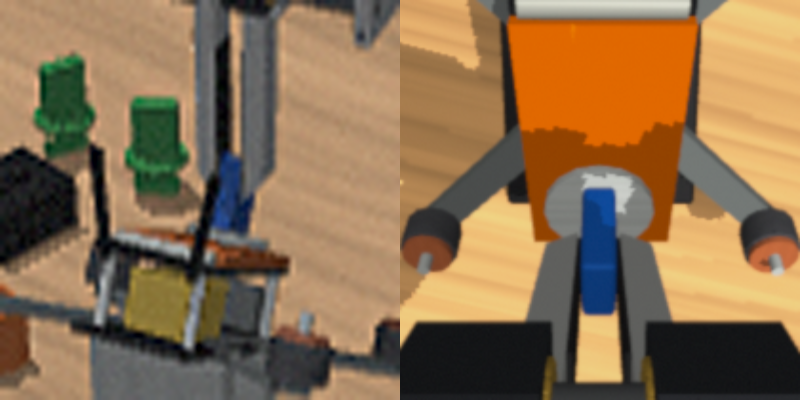

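jog_arm --deltas "0.4 0 0.7 0 8; 0.8 0 1.3 0 8; 0.9 0 1.6 0 8; 0.9 0 1.6 0 8; 0.9 0 1.6 0 20; 0.9 0 1.6 0 34; 0.9 0 1.6 0 40; 0.9 0 -15 0 40; 0.9 0 -50 0 40; 0.9 0 -60 0 40"

```text
clock: 47.7
eef_pos: [493.3, -41.2, 177.3]
eef_rot: [3.14, -0.003, 0.24]
wrist_force: [-0.0, 1.0, 0.8]
finger_gap: 40.1
```

```bash
python3 look.py F; python3 kp.py F; python3 -c "
from hat import *
hatch('F',seed=(250,110))"
```

```text
47.7 [493.3 -41.2 177.3] [179.9  -0.2  13.7] 40.1 [-0.   1.   0.8]
blue in slot frame: ztop 38.6 top mean [ 2.4  0.7 37.9] 221 rect [array([1.3, 0.4]), array([27.2,  9.1]), np.float64(1.3)]
all-blue rect [array([1.4, 1. ]), array([ 9.6, 27.7]), np.float64(88.7)]
collar z at centre 3.88 slopes deg [-1.   0.2] 792
F
 blue plane 256 c [13.8  0.6 24.2] n [1.    0.021 0.012] off 14.1
 blue plane 188 c [ 0.6  0.7 38. ] n [-0.004  0.01   1.   ] off 38.0
 collar plane 514 542 c [3.5 0.9 4. ] n [-0.     0.001  1.   ] z at 0,0: 3.98 circle [array([0.8, 0.5]), np.float64(19.6)]
seed not orange
```

View pics/F.png

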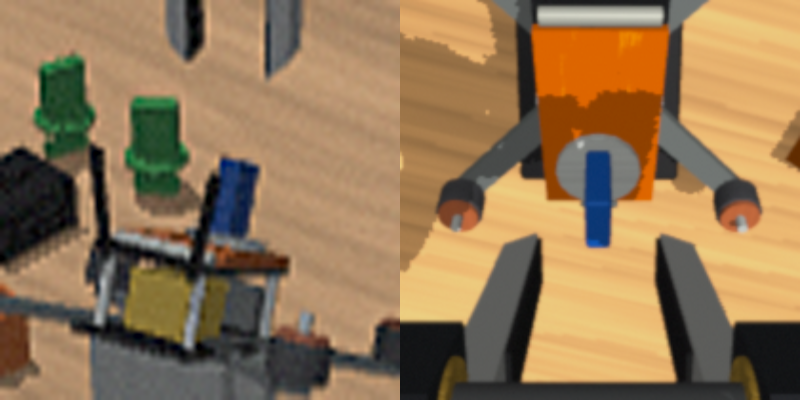

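```bash
python3 - <<'E'
from hat import *
hatch('F',seed=(265,130))
p,d,s=snap('top','F')
# bystanders before/after, top view: difference outside arm
a=np.load('pics/a_top.npz')['p']
hs=[cv2.cvtColor(q,cv2.COLOR_RGB2HSV) for q in (a,p)]
for n,lo,hi,box in (('battery',(22,120,80),(35,255,255),(130,130,180,175)),('cap',(172,150,80),(180,255,255),(365,130,395,160))):
    for h in hs:
        m=cv2.inRange(h,lo,hi)[box[1]:box[3],box[0]:box[2]]; print(n,np.argwhere(m).mean(0).round(1),m.sum()//255)
for q in (a,p):
    m=(q[215:245,135:162].max(2)<75); print('motor',np.argwhere(m).mean(0).round(1),m.sum())
print(s['clock'],s['wrist_force'].round(1)); workorder.sign_off()
E
```

```text
c [542.2 -30.5 136.2] n [-0.487 -0.118  0.865] tilt 30.07 sd 0.56 3529 [219, 112, 73, 89, 4404]
battery [24.2 21.5] 398
battery [24.3 21.6] 415
cap [nan nan] 0
cap [nan nan] 0
motor [15.6 12. ] 123
motor [15.8 12.3] 99
47.8 [-0.1 -0.3 -0.6]
the job is handed in; nothing more can be done<stdin>:9: RuntimeWarning: Mean of empty slice.
  ret = um.true_divide(
```

I shut the hatch, put the T-key through its slot, turned it a quarter turn so it is locked across the slot, let go of it and handed the job in at 47.8 s. No verdict was reported, so what follows rests on my own camera checks.

**Last checks, from the wrist camera:**

| What | Measured | Needed |
|---|---|---|
| Hatch plane tilt | 30.07°, i.e. shut (deck 30°) | under 0.05 rad open |
| Key height (z of `key_grip`) | about 21 mm | 17 to 24.5 mm |
| Collar | flat within about 1° | within 7° |
| Centring | within about 1 mm | within 5 mm |
| Paddle angle to the slot's x | about 1° | within 20° |

The gripper was open, about 30 mm above the key, touching nothing.

- **Bystanders:** In the top view the battery and motor had moved less than half a pixel. My colour mask for the bottle cap found nothing before or after, so the bottle is not confirmed by measurement. The arm was never planned near it.
- **Turning the key:** My first tries at the quarter turn failed. The jaws slipped off the paddle, and a push high on it tipped the key up about 4 mm. I re-seated it, pushed low along the slope, then closed the jaws on its flat sides. A fingertip pressed on the key with about 20 N twice on the way.
- **Disagreement:** `manip.tcp_to_tips` says the fingertips are 14 mm ahead of the TCP. Camera and contact readings put them about 16 to 22 mm behind it, and I worked with the measured values.

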